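Fit the crank's retaining clip on the etching press

ROBOT

A 6-joint arm with a two-finger parallel gripper is mounted at the origin on the work surface. World frame = base frame: x ahead of the robot, y to its left, z up, the work surface at z = 0. Lengths are in m, angles in degrees, forces in N, time in s.
With the tool pointing down it reaches from about 0.25 to 0.8 m from the base axis. Payload 8.5 kg.
Tool frame: the origin (TCP) lies at the very end of the fingers, on their centre line; the grasp point (between the pads) lies 19 mm behind it; y points along the fingers, z is the direction in which the jaws open and shut, and the axes are right-handed (so a half turn about y gives the same grasp; the last joint's range is limited). The gripper opens to 85 mm and grips with 20 to 120 N. Pads are 22 mm wide; open, the fingers measure 114 mm over their backs; the gripper's body (76 mm by 85 mm) begins 54 mm behind the grasp point. The pads swing forward as they close: fully open they stand 13 mm farther back than shut.
Start: joints at [-68.01, 13.648, -0.773, 75.585, 0, 90], TCP at [0.197, -0.487, 0.231] pointing down, gripper open.
Joint ranges: [-152.45, 152.45], [-59.26, 108.67], [-65.41, 83.53], [-104.44, 129.93], [-82.83, 76.93], [-180, 180]. Speed limits (degrees/s): [127.2, 127.2, 159.86, 180, 180, 180].

INTERFACE

Orientations are given as [roll, pitch, yaw] about the fixed x, y, z axes, in that order (R = Rz(yaw) Ry(pitch) Rx(roll)).
In Python, from rig import sensors, imaging, env gives the robot as it stands. The module is installed in compiled form; this text tells all that it offers.
- The arm moves only by the shell command python3 -m crank 'ROWS'. ROWS is text: rows parted by semicolons, each of 5 numbers parted by spaces: the opening in per cent of the stroke, from 0 (shut) to 100 (fully open), then the shift along the tool's x, y, z in mm, then the turn about the tool's y in degrees. In form: hand dx dy dz spin; .... A call has 1 to 12 rows; each row shifts and turns the pose as measured when the row begins, along the tool's axes as they then stand; what a row does not reach is not made up. A row lasts 1/12 s, in which the tool goes at most 41.7 mm and 7.16 degrees, less where a joint would pass 70% of its speed; a pose out of reach is approached as far as the arm can. A call is refused whole if a number of a shift passes 41.7 or a number of a turn 7.16, either way. A call with a gripper value outside its range is refused whole. The fingers move at their own pace and stop on an object; the grip force is fixed at half the most. Time passes only in rows, so rows that do not move let the fingers close. It gives the time, the measured TCP pose, the force and the opening at its end, in the units of the state.
- sensors.state(): the state, without advancing time (a new reading comes with each control period).
- imaging.camera(name): name is "scene" or "top" or "wrist"; returns (picture, depth): 400x640x3 uint8, blue, green, red; 400x640 float32, m along the optical axis (not along the pixel's ray), 0 where there is no reading.
- imaging.camera_info(name): a dict with "mtx" (3x3 intrinsics, pixels), "k1" (the pictures are not rectified: a ray, as slopes to the right and down, at radius r is drawn at 1 + k1 r^2 times it, then the intrinsics apply), "rvec" (rotation vector, rad) and "tvec" (3), from world to camera coordinates, as OpenCV has them; the wrist camera has in their place "mount" (4x4, takes a point from camera to tool coordinates, whose origin is the TCP and whose axes are the tool frame's). Camera axes: x right, y down, z forward; pixel columns grow to the right and rows downward; lengths in m; the calibration is good to about 2 mm. A picture is of the moment at which its call begins: read the wrist's pose just before it. camera_info takes no time and is no camera call.
- env.job_done(): hands the job in, once; it reports no verdict.
The state is a dict: "time_s": time; "joint_positions": joint angles; "qvel": joint speeds; "joint_efforts": joint torques, N m; "tool_pos": TCP position; "tcp_rot": TCP orientation; "wrist_force": force on the tool from outside, world axes, zero at the start; "wrist_torque": the same for the moment, N m; "width": finger opening in m.
Only numpy, scipy, OpenCV 4.12 (cv2) and the standard library are available. Lean on these libraries where they do the work, as an engineer would, in place of code of your own. Each camera call takes 0.05 s, during which the arm holds its last target.

TASK

The crank of the bench-top etching press has been slid onto its drive shaft but is not secured. Take the large R-clip off the rim of the plywood tool tray, push its straight leg from above through the cross hole in the shaft end, outside the crank's hub, until the bow springs over the shaft and the clip is fully home, and let go. Leave the tin, the brayer and the ink knife where they are.

Things in the scene. Friction and masses are not known exactly. Their poses are not given: they have to be found in the camera images.
- clip: Large R-clip, bare 6 mm spring wire, 112 mm long, 80 g: a straight leg and a springy curved arm (bow). Origin on the leg's centre line where the shaft's centre lies when home. z along the leg, tip to coil; x from leg to bow; y square to its flat. Starts upright, coil up, hung over the tray's 4 mm wall nearest the robot, leg inside, bow outside; it comes free when lifted 65 mm.
- coil (a point): Centre of the clip's coil (double-wound eye), where to grip it: 30 mm outside diameter, 12 mm wide along the clip's y. In the clip's frame at x = 12, y = 0, z = 52 mm. Axes as clip.
- tip (a point): Rounded end of the clip's straight leg, in the clip's frame at x = 0, y = 0, z = -45 mm. The leg is straight from here up to the coil. Axes as clip.
- bow (a joint): Spring of the clip's bow, hinged at the coil (rad): 0 relaxed, positive sprung away from the leg; 6 N m/rad. Bow: touches the leg at z = 19 mm, bulge of 12.5 mm inside radius round the clip's origin, pinch at x = 10, z = -12 mm, flared end at x = 18, z = -27 mm. It opens to about 0.07 to pass over the shaft (a push of 10 to 20 N along the leg) and snaps back to near 0 when home.
- press: Bench-top etching press, fixed: two green side frames 30 mm thick, 235 mm high (T-bar screws to 295 mm), steel rollers, 440 mm bed. Origin on the bench below hub; y points out along the drive shaft, away from the press. The near frame's outer face is 65 mm behind the hub's face; the rest lies behind it.
- hub (a point): Centre of the outer face of the crank's hub (44 mm diameter), on the shaft axis, 130 mm above the bench; turns with the crank. y points out along the shaft, z along the cross hole, out of its upper mouth. The 24 mm shaft stands out here; its 8 mm cross hole goes straight through.
- hole (a point): Nominal place of the cross hole's centre: 30 mm out from the hub's face on the shaft axis, axes as hub. Until clipped, the shaft can slide in the hub, and was left anywhere up to 10 mm further in or out along y; this is not measured: find the hole by feel or by eye. Sliding the shaft takes about 18 N. It ends 14 mm beyond the true hole.
- crank (a joint): Crank angle (rad): 0 = cross hole vertical; positive leans its upper end to the press's +x (away from the robot), up to 0.4 either way. Stiff (2.5 N m): it stays where it is. Flat arm slopes 25 deg down to the press's +x side at 0, 140 mm long, behind the hub's face; its wooden handle, 27 mm thick, stands out 86 mm beyond the hub's face.
- caddy: Open plywood tool tray, fixed, 130 (x) by 260 (y) by 85 mm high, walls 4 mm, holding ink tins and gouges all lower than its rim. Origin under its centre. The clip hangs over its long wall on the -x side.
- tin: Ink tin, 74 mm across and 75 mm high, loose; leave alone. Origin under its centre.
- brayer: Hand ink roller lying on the bench, loose: black rubber roller 38 mm by 100 mm and red handle, about 190 mm long, 38 mm high; leave alone. Origin on the bench near its middle, x from handle to roller.
- knife: Ink knife (spatula), 200 mm long, lying flat, loose; leave alone.
Mind the look-alikes: they are no part of the job. What is shaped like the clip but orange or red is not meant.

How it is judged:
By the outcome, as a careful person would: the job done as asked, in the order asked, and still so for the second after the job is handed in, with the robot touching nothing.
It also fails if it takes over 58 s, if anything falls off the work surface, if the arm or the gripper's body presses on something with over 40 N, if the wrist force passes 120 N, or if a joint passes its speed limit or range.

## Working session

There is one attempt and no reset: what is moved stays moved. The work goes in short steps, Python scripts to look and compute and a shell command to move; the robot and the scene stay as the last step left them, time stands still between calls to the robot, and variables do not carry over. Pictures are saved under pics/ and viewed, and the job is handed in when it is done.

```bash
mkdir -p pics
python3 - <<'E'
from rig import sensors, imaging, env
import cv2, json
s=sensors.state(); print(s)
for n in ("scene","top","wrist"):
    p,d=imaging.camera(n); cv2.imwrite(f"pics/{n}0.png",p)
    import numpy as np; np.savez(f"pics/{n}0.npz",p=p,d=d); print(n,imaging.camera_info(n))
E
```

```text
{'time_s': 0.0, 'joint_positions': array([-6.80079687e+01,  1.36814717e+01, -8.17303478e-01,  7.55839859e+01,
       -1.50901624e-03,  9.00001245e+01]), 'qvel': array([-0.09540481, -0.1085226 , -0.0448434 , -0.05747274, -0.07222715,
       -0.00844771]), 'joint_efforts': array([-2.33295606e-03, -5.38780510e+01,  3.46438730e+01,  1.83070265e-02,
       -2.15152568e-04, -2.49460766e-05]), 'tool_pos': array([ 0.19643732, -0.48641577,  0.23067046]), 'tcp_rot': array([-9.00827611e+01, -1.50919455e-03, -1.58008091e+02]), 'wrist_force': array([-0.21744006,  0.21357503,  0.22684056]), 'wrist_torque': array([ 0.0469937 , -0.0239087 , -0.02500795]), 'width': 0.08526775300950815}
scene {'mtx': array([[493.72759197,   0.        , 313.34884684],
       [  0.        , 493.72759197, 199.53176882],
       [  0.        ,   0.        ,   1.        ]]), 'k1': -0.0657910633859513, 'rvec': array([ 2.0663979 ,  0.78920905, -0.41015195]), 'tvec': array([-0.52190858, -0.06738891,  1.41790413])}
top {'mtx': array([[369.93764182,   0.        , 321.88782358],
       [  0.        , 369.93764182, 193.49268313],
       [  0.        ,   0.        ,   1.        ]]), 'k1': -0.024104110290762343, 'rvec': array([ 2.11321876, -2.14827931,  0.20653094]), 'tvec': array([0.16127873, 0.5721811 , 0.87224316])}
wrist {'mtx': array([[307.03889059,   0.        , 316.24436044],
       [  0.        , 307.03889059, 202.95619969],
       [  0.        ,   0.        ,   1.        ]]), 'k1': 0.005000277788854252, 'mount': array([[-3.93824843e-04,  9.63635738e-01,  2.67219027e-01,
        -6.72459176e-02],
       [-1.49320174e-04, -2.67219102e-01,  9.63635787e-01,
        -1.43285897e-01],
       [ 9.99999911e-01,  3.39602521e-04,  2.49127777e-04,
         1.93411176e-04],
       [ 0.00000000e+00,  0.00000000e+00,  0.00000000e+00,
         1.00000000e+00]])}
```

View pics/scene0.png

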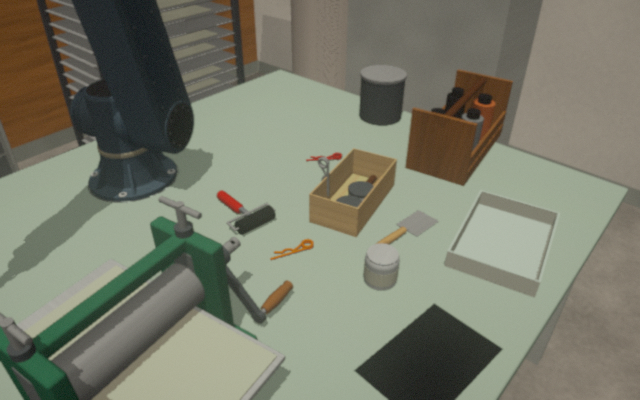

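View pics/top0.png

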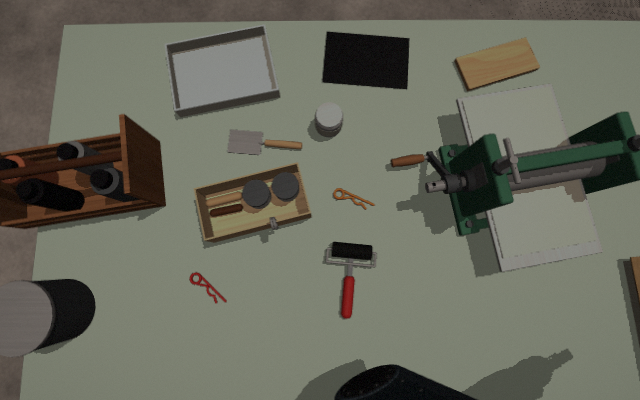

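View pics/wrist0.png

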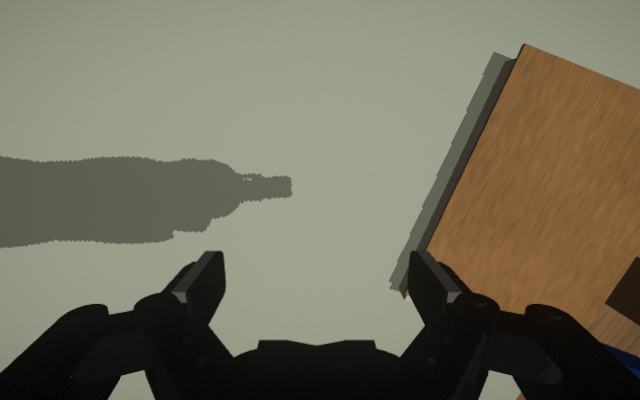

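Candidates: the bare grey clip on the tray wall (top view 273,222; scene 324,167), the orange clip on the bench (353,197) and the red one (207,287). The grey one fits, since it is bare wire hung on the near wall. Next I enlarge it, along with the shaft.

```bash
cat > h.py <<'E'
import numpy as np, cv2
from rig import sensors, imaging, env
from scipy.spatial.transform import Rotation as Ro
def pose(s=None):
    s=s or sensors.state()
    T=np.eye(4);T[:3,:3]=Ro.from_euler('xyz',s['tcp_rot'],degrees=True).as_matrix();T[:3,3]=s['tool_pos'];return T
def cam2world(n,Tt=None):
    i=imaging.camera_info(n)
    if n=='wrist': return Tt@i['mount']
    T=np.eye(4);T[:3,:3]=cv2.Rodrigues(i['rvec'])[0];T[:3,3]=i['tvec'];return np.linalg.inv(T)
def rays(n,uv,Tt=None):
    i=imaging.camera_info(n);uv=np.array(uv,float).reshape(-1,1,2)
    q=cv2.undistortPoints(uv,i['mtx'],np.array([i['k1'],0,0,0]))[:,0]
    W=cam2world(n,Tt); return W[:3,3],np.c_[q,np.ones(len(q))]@W[:3,:3].T
def plane(n,uv,z,Tt=None):
    o,d=rays(n,uv,Tt); return o+d*((z-o[2])/d[:,2])[:,None]
def dep(n,uv,D,Tt=None):
    o,d=rays(n,uv,Tt); uv=np.array(uv,int).reshape(-1,2)
    return o+d*D[uv[:,1],uv[:,0]][:,None]
def proj(n,P,Tt=None):
    i=imaging.camera_info(n);W=np.linalg.inv(cam2world(n,Tt))
    return cv2.projectPoints(np.array(P,float).reshape(-1,3),cv2.Rodrigues(W[:3,:3])[0],W[:3,3],i['mtx'],np.array([i['k1'],0,0,0.]))[0][:,0]
def inter(a,b):
    (o1,d1),(o2,d2)=a,b
    A=np.c_[d1,-d2];t=np.linalg.lstsq(A,o2-o1,rcond=None)[0]
    return (o1+d1*t[0]+o2+d2*t[1])/2, np.linalg.norm(o1+d1*t[0]-o2-d2*t[1])
E
python3 - <<'E'
from h import *
t=np.load('pics/top0.npz');s=np.load('pics/scene0.npz')
a=cv2.resize(t['p'][160:245,225:320],None,fx=4,fy=4,interpolation=2)
b=cv2.resize(t['p'][130:215,380:475],None,fx=4,fy=4,interpolation=2)
cv2.imwrite('pics/c1.png',np.hstack([a,b]))
a=cv2.resize(s['p'][140:235,290:385],None,fx=4,fy=4,interpolation=2)
b=cv2.resize(s['p'][225:320,210:305],None,fx=4,fy=4,interpolation=2)
cv2.imwrite('pics/c2.png',np.hstack([a,b]))
for n,uvs,D in (('top',[(273,222),(204,238),(308,208),(197,188),(300,170),(435,185),(440,185),(445,185),(450,184),(455,184),(328,118),(280,145),(352,255),(348,300)],t['d']),):
  for uv,P in zip(uvs,dep(n,uvs,D)): print(n,uv,P.round(3))
E
```

```text
top (273, 222) [0.496 0.263 0.139]
top (204, 238) [0.466 0.431 0.087]
top (308, 208) [0.534 0.186 0.083]
top (197, 188) [0.587 0.453 0.084]
top (300, 170) [ 0.649  0.209 -0.   ]
top (435, 185) [ 0.574 -0.104  0.142]
top (440, 185) [ 0.573 -0.115  0.144]
top (445, 185) [ 0.574 -0.127  0.141]
top (450, 184) [ 0.574 -0.136  0.149]
top (455, 184) [ 0.574 -0.147  0.15 ]
top (328, 118) [0.764 0.133 0.076]
top (280, 145) [0.714 0.26  0.017]
top (352, 255) [0.422 0.08  0.035]
top (348, 300) [0.314 0.092 0.027]
```

View pics/c1.png

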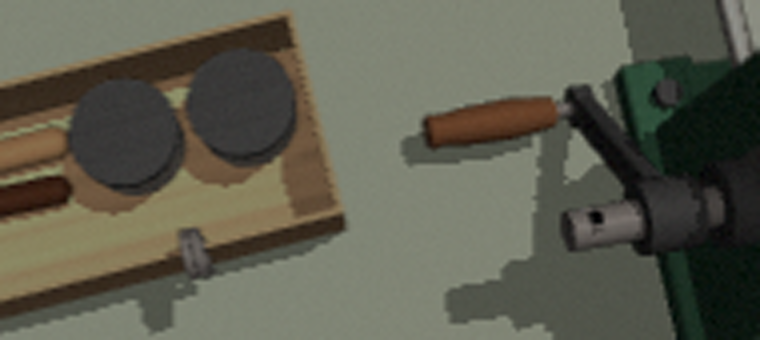

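View pics/c2.png

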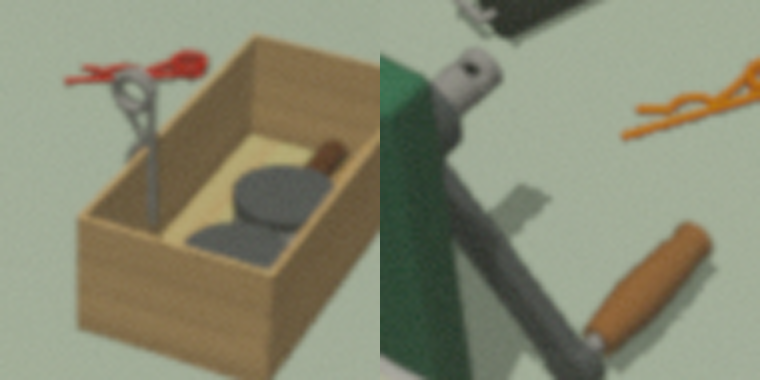

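Run:
```python
from h import *
t=np.load('pics/top0.npz');s=np.load('pics/scene0.npz')
def both(a,b):
    o,d=rays('top',[a]);p,e=rays('scene',[b]); return inter((o,d[0]),(p,e[0]))
print('coil',both((273.5,221.5),(323,162.5)))
print('hole top on z.142',plane('top',[(433.75,183.75)],.142))
hp=(210+(470-380)/4,225+68/4); print('hole both',both((433.75,183.75),hp))
# handle points
g=lambda x,y:(380+(x-380)/4,130+y/4)
gs=lambda x,y:(210+(x-380)/4,225+y/4)
print('handle outer', both(g(430,133),gs(690,240)))
uv=[g(x,y) for x,y in[(440,130),(490,123),(540,112)]]
print('handle top depth',dep('top',uv,t['d']))
print('arm',dep('top',[g(585,98),g(610,140),g(640,185)],t['d']))
h=cv2.cvtColor(t['p'],cv2.COLOR_BGR2HSV)
D=t['d'];vv,uu=np.mgrid[60:280,410:640]
P=dep('top',np.c_[uu.ravel(),vv.ravel()],D); m=(P[:,2]>.22)&(P[:,2]<.25)
print(m.sum(),P[m].min(0),P[m].max(0))
Q=P[m]; Q=Q[(Q[:,1]>-.3)]; print(cv2.minAreaRect((Q[:,:2]*1000).astype(np.float32)))
Q=P[m]; Q=Q[(Q[:,1]<-.3)]; print(cv2.minAreaRect((Q[:,:2]*1000).astype(np.float32)))
# shaft ridge
vv,uu=np.mgrid[170:200,422:462];P=dep('top',np.c_[uu.ravel(),vv.ravel()],D)
for y0 in np.arange(-.155,-.08,.006):
    q=P[(abs(P[:,1]-y0)<.003)&(P[:,2]>.125)&(P[:,2]<.17)]
    if len(q): print(round(y0,3),len(q),q[:,0].min().round(4),q[:,0].max().round(4),np.percentile(q[:,2],85).round(4))
```

```text
coil (array([0.49802602, 0.26282461, 0.12637663]), np.float64(0.0009550996521977527))
hole top on z.142 [[ 0.57663157 -0.10146186  0.142     ]]
hole both (array([ 0.57778947, -0.10145321,  0.13954542]), np.float64(0.0020528952552467702))
handle outer (array([ 0.65749664, -0.03401899,  0.02580429]), np.float64(0.0013467463757602552))
handle top depth [[ 0.65614401 -0.03888624  0.03629473]
 [ 0.65916759 -0.07053575  0.04070354]
 [ 0.66691642 -0.10432083  0.03769675]]
arm [[ 0.67481645 -0.13313255  0.04155648]
 [ 0.63709068 -0.13500078  0.07796506]
 [ 0.59347224 -0.1282202   0.14307201]]
3708 [ 0.51433861 -0.51334206  0.22000884] [ 0.71211841 -0.1821713   0.2499461 ]
((594.0654907226562, -245.5293426513672), (150.23463439941406, 112.99801635742188), 6.274354934692383)
((649.3536987304688, -411.75927734375), (213.1018829345703, 146.2722930908203), 82.37960815429688)
-0.155 50 0.5592 0.6021 0.1496
-0.149 48 0.5585 0.5998 0.1504
-0.143 53 0.5585 0.6005 0.1503
-0.137 46 0.5565 0.5971 0.1507
-0.131 65 0.5562 0.5977 0.1504
-0.125 48 0.5647 0.599 0.1427
-0.119 29 0.5638 0.5877 0.1411
-0.113 24 0.5637 0.5844 0.141
-0.107 32 0.562 0.5847 0.1421
-0.101 23 0.5619 0.5815 0.141
-0.095 29 0.5596 0.5827 0.1411
-0.089 33 0.5598 0.5829 0.1401
-0.083 2 0.5795 0.5817 0.1273
```

```bash
python3 -m crank '100 0 0 0 -6.9;100 0 0 0 -6.9;100 0 0 0 -6.9;100 0 0 0 -6.9;100 0 0 0 -6.9;100 0 0 0 -6.9;100 0 0 0 -6.9;100 0 0 0 -6.9;100 0 0 0 -6.9;100 0 0 0 -6.9;100 0 0 0 -6.9;100 0 0 0 0'
cat >> h.py <<'E'
def to(P,yaw=None):
    s=sensors.state();T=pose(s);d=T[:3,:3].T@(np.array(P)-T[:3,3])*1000
    print('t',round(s['time_s'],2),'pos',s['tool_pos'].round(4),'rot',s['tcp_rot'].round(2),'F',s['wrist_force'].round(1),'w',round(s['width'],4),'j6',s['joint_positions'][[0,4,5]].round(1))
    print('tool shift mm',d.round(1),'len',np.linalg.norm(d).round(1), None if yaw is None else 'spin %.1f'%(-((yaw-s['tcp_rot'][2]+180)%360-180)))
E
python3 -c "
from h import *
to([.25,-.03,.26],-82)"
```

```text
time_s: 1.15
tool_pos: [0.1957, -0.4846, 0.2275]
tcp_rot: [-90.1, 0.5, -79.2]
wrist_force: [0.4, -0.0, 0.4]
width: 0.0854
t 1.15 pos [ 0.1957 -0.4846  0.2275] rot [-90.09   0.48 -79.17] F [ 0.4 -0.   0.4] w 0.0854 j6 [-68.    0.   11.2]
tool shift mm [-436.6  -29.1  138.7] len 459.0 spin 2.8
```

```bash
python3 -m crank '100 -36 -3 11 0.3;100 -36 -3 11 0.3;100 -36 -3 11 0.3;100 -36 -3 11 0.3;100 -36 -3 11 0.3;100 -36 -3 11 0.3;100 -36 -3 11 0.3;100 -36 -3 11 0.3;100 -36 -3 11 0.3;100 -36 -3 11 0.3;100 -36 -3 11 0;100 -36 -3 11 0'
python3 -c "
from h import *
to([.57,-.03,.26],-82)"
```

```text
time_s: 2.15
tool_pos: [0.2655, -0.0359, 0.2641]
tcp_rot: [-90.0, 0.6, -86.1]
wrist_force: [1.0, -0.6, 0.3]
width: 0.0854
t 2.15 pos [ 0.2655 -0.0359  0.2641] rot [-90.04   0.59 -86.14] F [ 1.  -0.6  0.3] w 0.0854 j6 [-8.4  0.6 77.8]
tool shift mm [ 14.7   3.7 304.2] len 304.6 spin -4.1
```

```bash
python3 -m crank '100 2 0 38 -1;100 2 0 38 -1;100 2 0 38 -1;100 2 0 38 -1;100 2 0 38 0;100 2 0 38 0;100 2 0 38 0;100 2 0 38 0;100 0 0 0 0;100 0 0 0 0'
python3 - <<'E'
from h import *
to([.659,-.065,.26],-82)
T=pose();p,d=imaging.camera('wrist');np.savez('pics/w1.npz',p=p,d=d,T=T);cv2.imwrite('pics/w1.png',p)
E
```

```text
time_s: 2.98
tool_pos: [0.5826, -0.0043, 0.2623]
tcp_rot: [-89.8, 0.6, -83.4]
wrist_force: [-0.9, 0.2, 1.0]
width: 0.0855
t 2.98 pos [ 0.5826 -0.0043  0.2623] rot [-89.84   0.62 -83.45] F [-0.9  0.2  1. ] w 0.0855 j6 [-0.8  0.6 82.7]
tool shift mm [69.1  1.7 68.9] len 97.6 spin -1.4
```

View pics/w1.png

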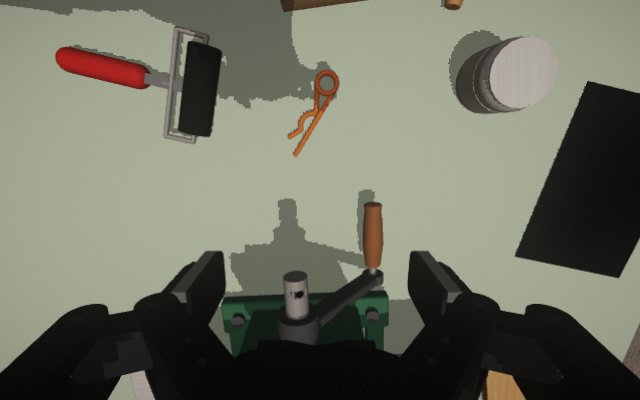

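The picture shows the shaft end at (295,275), the hole at about (299,295), offset to +x, and the handle from (373,205) to (374,265). I measure these next.

Run:
```python
from h import *
z=np.load('pics/w1.npz');p,d,T=z['p'],z['d'],z['T']
h=cv2.cvtColor(p,cv2.COLOR_BGR2HSV)
# handle
m=np.zeros(p.shape[:2],bool);m[195:275,355:392]=True
m&=(h[...,0]<16)&(h[...,1]>110)
v,u=np.nonzero(m);P=dep('wrist',np.c_[u,v],d,T);P=P[P[:,2]>.015]
for y in np.arange(-.11,-.02,.01):
    q=P[abs(P[:,1]-y)<.005]
    if len(q)>5: print('handle y%.3f'%y,len(q),'x',q[:,0].min().round(4),q[:,0].max().round(4),'top',np.percentile(q[:,2],90).round(4))
v,u=np.mgrid[265:330,275:325];P=dep('wrist',np.c_[u.ravel(),v.ravel()],d,T)
for y in np.arange(-.13,-.07,.005):
    q=P[(abs(P[:,1]-y)<.0025)&(P[:,2]>.132)]
    if len(q)>5: print('shaft y%.3f'%y,len(q),'x',q[:,0].min().round(4),q[:,0].max().round(4),'top',np.percentile(q[:,2],90).round(4))
c=cv2.resize(p[255:345,260:400],None,fx=5,fy=5,interpolation=2);cv2.imwrite('pics/w1c.png',c)
```

```text
handle y-0.110 86 x 0.6597 0.6789 top 0.0387
handle y-0.100 108 x 0.6572 0.6787 top 0.0398
handle y-0.090 126 x 0.6539 0.6781 top 0.0409
handle y-0.080 139 x 0.6529 0.6775 top 0.041
handle y-0.070 141 x 0.6521 0.6749 top 0.0409
handle y-0.060 139 x 0.6509 0.6732 top 0.0403
handle y-0.050 133 x 0.6503 0.6718 top 0.0397
handle y-0.040 124 x 0.6486 0.6688 top 0.0388
handle y-0.030 63 x 0.6483 0.6668 top 0.0393
shaft y-0.130 382 x 0.5572 0.6003 top 0.1518
shaft y-0.125 197 x 0.5659 0.5986 top 0.144
shaft y-0.120 99 x 0.5643 0.5879 top 0.1428
shaft y-0.115 111 x 0.5638 0.5873 top 0.1431
shaft y-0.110 106 x 0.5636 0.5867 top 0.1428
shaft y-0.105 135 x 0.5618 0.5862 top 0.1428
shaft y-0.100 87 x 0.5616 0.5848 top 0.1425
shaft y-0.095 108 x 0.5612 0.5842 top 0.1425
shaft y-0.090 161 x 0.5596 0.5836 top 0.1425
shaft y-0.085 45 x 0.5708 0.5822 top 0.1413
```

View pics/w1c.png

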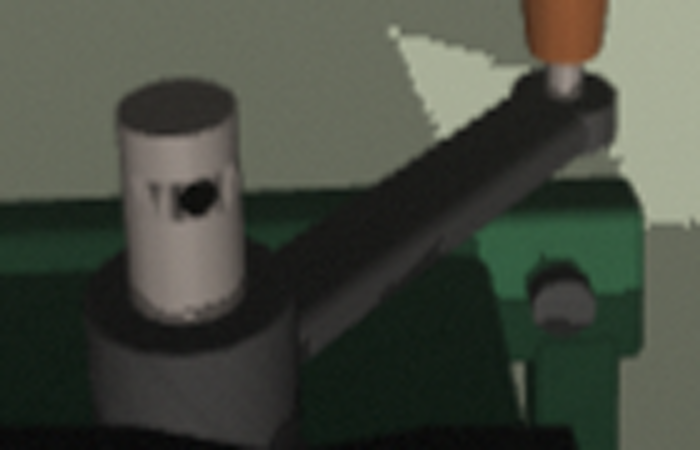

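```bash
python3 -m crank '100 28 0 32 -1;100 27 0 30 -1;100 4 30 5 0;100 1 40 1 0;100 0 40 0 0;100 0 35 0 0;100 0 0 0 0'
python3 -c "
from h import *
to([.662,-.06,.010],-81.7)"
```

```text
time_s: 3.62
tool_pos: [0.6545, -0.0562, 0.1181]
tcp_rot: [-89.4, 0.5, -82.2]
wrist_force: [-0.7, -0.1, -1.2]
width: 0.0852
t 3.62 pos [ 0.6545 -0.0562  0.1181] rot [-89.35   0.51 -82.25] F [-0.7 -0.1 -1.2] w 0.0852 j6 [-5.2  0.6 77. ]
tool shift mm [  5.7 108.1   5.7] len 108.4 spin -0.5
```

```bash
python3 -m crank '100 3 36 3 -0.5;100 2 36 2 0;100 1 26 1 0;100 0 8 0 0;100 0 0 0 0'
python3 -c "
from h import *
to([.662,-.06,.010],-81.7)"
```

```text
time_s: 4.03
tool_pos: [0.6619, -0.0611, 0.0204]
tcp_rot: [-88.9, 0.4, -82.2]
wrist_force: [-0.6, -2.0, 1.2]
width: 0.0854
t 4.03 pos [ 0.6619 -0.0611  0.0204] rot [-88.95   0.41 -82.19] F [-0.6 -2.   1.2] w 0.0854 j6 [-5.6  0.6 76.6]
tool shift mm [-1.  10.4  0.1] len 10.5 spin -0.5
```

```bash
python3 -m crank '100 0 11 0 0;100 0 2 0 0;0 0 0 0 0;0 0 0 0 0;0 0 0 0 0;0 0 0 0 0;0 0 0 0 0;0 0 0 0 0;0 0 0 0 0;0 0 0 0 0'
python3 -c "
from h import *
to([.662,-.06,.010],-81.7)"
```

```text
time_s: 4.87
tool_pos: [0.6636, -0.0616, 0.0176]
tcp_rot: [-88.5, 0.2, -82.3]
wrist_force: [-1.1, -0.5, -0.7]
width: 0.0232
t 4.87 pos [ 0.6636 -0.0616  0.0176] rot [-88.55   0.24 -82.27] F [-1.1 -0.5 -0.7] w 0.0232 j6 [-5.6  0.6 76.7]
tool shift mm [-1.8  7.6 -1.6] len 8.0 spin -0.6
```

```bash
python3 -m crank '60 0 0 0 0;60 0 0 0 0;60 0 0 0 0;60 0 6 -1 0;60 0 6 0 0;60 0 5 0 0;60 0 3 0 0;60 0 0 0 0'
python3 -c "
from h import *
to([.662,-.06,.010],-81.7)"
```

```text
time_s: 5.53
tool_pos: [0.6649, -0.0616, -0.0024]
tcp_rot: [-88.3, 0.2, -82.3]
wrist_force: [-3.0, 0.0, 13.1]
width: 0.0514
t 5.53 pos [ 0.6649 -0.0616 -0.0024] rot [-88.33   0.2  -82.29] F [-3.   0.  13.1] w 0.0514 j6 [-5.6  0.6 76.7]
tool shift mm [ -2.  -12.5  -2.3] len 12.8 spin -0.6
```

```bash
python3 -m crank '60 0 -7 -3 0;60 0 0 0 0;0 0 0 0 0;0 0 0 0 0;0 0 0 0 0;0 0 0 0 0;0 0 0 0 0;0 0 0 0 0;0 0 0 0 0'
python3 -c "
from h import *
to([.662,-.06,.010],-81.7)"
```

```text
time_s: 6.28
tool_pos: [0.6638, -0.0617, 0.0047]
tcp_rot: [-88.1, 0.2, -82.2]
wrist_force: [-0.0, -0.2, 2.3]
width: 0.0239
t 6.28 pos [ 0.6638 -0.0617  0.0047] rot [-88.1    0.18 -82.21] F [-0.  -0.2  2.3] w 0.0239 j6 [-5.6  0.6 76.6]
tool shift mm [-2.  -5.3 -1.4] len 5.8 spin -0.5
```

```bash
python3 -m crank '0 0 -5 5 0;0 0 -5 5 0;0 0 -5 5 0;0 0 -5 5 0;0 0 -6 5 0'
python3 -c "
from h import *
to([.662,-.06,.010],-81.7)"
```

```text
time_s: 6.7
tool_pos: [0.6657, -0.0612, 0.0085]
tcp_rot: [-91.2, 0.4, -82.4]
wrist_force: [-0.5, -4.9, -35.5]
width: 0.0235
t 6.7 pos [ 0.6657 -0.0612  0.0085] rot [-91.15   0.39 -82.44] F [ -0.5  -4.9 -35.5] w 0.0235 j6 [-5.3  0.1 77.1]
tool shift mm [-1.7 -1.4 -3.5] len 4.2 spin -0.7
```

```bash
python3 -m crank '0 0 -7 9 0;0 0 -7 9 0;0 0 -8 9 0'
python3 -c "
from h import *
to([.662,-.06,.010],-81.7)"
```

```text
time_s: 6.95
tool_pos: [0.6686, -0.0604, 0.0132]
tcp_rot: [-94.3, 0.6, -82.7]
wrist_force: [-17.2, -5.7, -20.0]
width: 0.0236
t 6.95 pos [ 0.6686 -0.0604  0.0132] rot [-94.32   0.6  -82.67] F [-17.2  -5.7 -20. ] w 0.0236 j6 [-5.  -0.3 77.6]
tool shift mm [-1.2  3.7 -6.2] len 7.3 spin -1.0
```

```bash
python3 -m crank '0 0 -9 0 0;0 0 -9 1 0;0 0 -9 2 0'
python3 -c "
from h import *
to([.662,-.06,.010],-81.7)"
```

```text
time_s: 7.2
tool_pos: [0.6747, -0.0594, 0.022]
tcp_rot: [-94.9, 0.9, -82.7]
wrist_force: [5.9, -1.0, -37.8]
width: 0.0233
t 7.2 pos [ 0.6747 -0.0594  0.022 ] rot [-94.92   0.86 -82.68] F [  5.9  -1.  -37.8] w 0.0233 j6 [-4.9 -0.2 77.7]
tool shift mm [ -0.8  13.1 -11.6] len 17.5 spin -1.0
```

```bash
python3 -m crank '0 0 -10 0 0;0 0 -10 1 0;0 0 -10 1 0;0 0 -10 0 0'
python3 -c "
from h import *
to([.662,-.06,.010],-81.7)"
```

```text
time_s: 7.53
tool_pos: [0.685, -0.0577, 0.0387]
tcp_rot: [-95.4, 1.2, -82.6]
wrist_force: [19.2, 0.9, -41.2]
width: 0.0235
t 7.53 pos [ 0.685  -0.0577  0.0387] rot [-95.36   1.17 -82.61] F [ 19.2   0.9 -41.2] w 0.0235 j6 [-4.8  0.  77.7]
tool shift mm [ -0.1  30.7 -20.3] len 36.8 spin -0.9
```

```bash
python3 -m crank '0 0 -9 1 0;0 0 -9 0 0'
python3 - <<'E'
from h import *
to([.662,-.06,.010],-81.7)
T=pose();p,d=imaging.camera('wrist');np.savez('pics/w2.npz',p=p,d=d,T=T);cv2.imwrite('pics/w2.png',p)
p,d=imaging.camera('top');np.savez('pics/t2.npz',p=p,d=d);cv2.imwrite('pics/t2.png',cv2.resize(p[120:230,360:520],None,fx=5,fy=5,interpolation=2))
E
```

```text
time_s: 7.7
tool_pos: [0.6888, -0.057, 0.0461]
tcp_rot: [-95.7, 1.3, -82.6]
wrist_force: [16.1, 1.3, -36.3]
width: 0.0236
t 7.7 pos [ 0.6888 -0.057   0.0461] rot [-95.69   1.31 -82.58] F [ 16.1   1.3 -36.3] w 0.0236 j6 [-4.8  0.1 77.7]
tool shift mm [  0.3  38.6 -23.3] len 45.1 spin -0.9
```

View pics/w2.png

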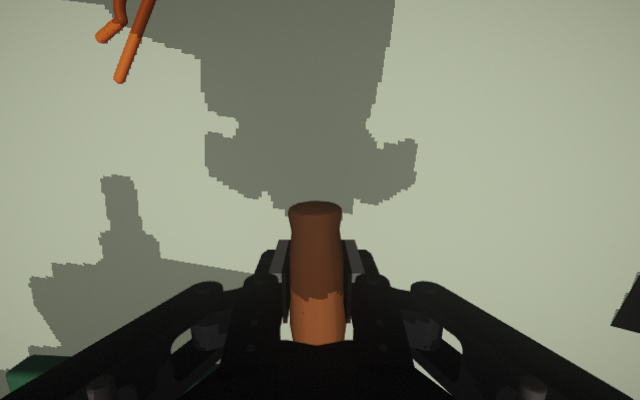

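View pics/t2.png

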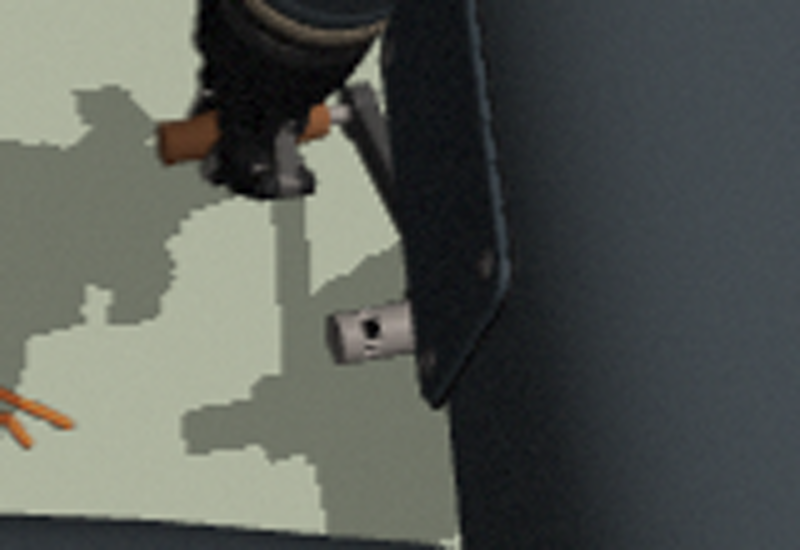

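The handle is held between the pads (wrist 315,210–340). I work out its angle from the depth.

Run:
```python
from h import *
z=np.load('pics/w2.npz');p,d,T=z['p'],z['d'],z['T']
v,u=np.mgrid[215:340:5,300:332:4];P=dep('wrist',np.c_[u.ravel(),v.ravel()],d,T)
for y in np.arange(-.1,-.02,.01):
    q=P[(abs(P[:,1]-y)<.005)]
    if len(q)<3: continue
    k=q[np.argmax(q[:,2])]
    # axis: x=.574-.145*(y+.105)
    ax=.574-.145*(y+.105); zt=np.percentile(q[:,2],90)-.0145
    print(round(y,2),len(q),'xmean',q[:,0].mean().round(4),'ztop',np.percentile(q[:,2],90).round(4),'ang by z',np.degrees(np.arcsin((.13-zt)/.1395)).round(1))
z=np.load('pics/t2.npz')
uv=[(360+x/5,120+y/5) for x,y in [(372,328),(175,138),(205,130)]]
print(plane('top',uv[:1],.142),dep('top',uv[1:],z['d']))
```

```text
-0.08 23 xmean 0.6926 ztop 0.0768 ang by z 29.0
-0.07 33 xmean 0.6924 ztop 0.0765 ang by z 29.2
-0.06 35 xmean 0.6908 ztop 0.0763 ang by z 29.3
-0.05 38 xmean 0.6897 ztop 0.0758 ang by z 29.5
-0.04 40 xmean 0.688 ztop 0.0748 ang by z 30.0
-0.03 31 xmean 0.687 ztop 0.0747 ang by z 30.0
[[ 0.57232364 -0.10263545  0.142     ]] [[ 0.68511593 -0.03318323  0.07191459]
 [ 0.68812724 -0.04779842  0.07497375]]
```

```bash
python3 -m crank '0 0 -9 1 0;0 0 -9 1 0;0 0 -7 0 0'
python3 - <<'E'
from h import *
to([.662,-.06,.010],-81.7)
T=pose();p,d=imaging.camera('wrist')
v,u=np.mgrid[215:340:5,300:332:4];P=dep('wrist',np.c_[u.ravel(),v.ravel()],d,T)
for y in np.arange(-.1,-.02,.01):
    q=P[(abs(P[:,1]-y)<.005)]
    if len(q)<3: continue
    zt=np.percentile(q[:,2],90)-.0145
    print(round(y,2),'ang by z',np.degrees(np.arcsin((.13-zt)/.1395)).round(1))
E
```

```text
time_s: 8.05
tool_pos: [0.6935, -0.0562, 0.0567]
tcp_rot: [-96.3, 1.5, -82.6]
wrist_force: [11.8, 0.9, -32.1]
width: 0.0238
t 8.05 pos [ 0.6935 -0.0562  0.0567] rot [-96.28   1.51 -82.56] F [ 11.8   0.9 -32.1] w 0.0238 j6 [-4.7  0.1 77.8]
tool shift mm [  0.9  49.8 -26.4] len 56.4 spin -0.9
-0.08 ang by z 24.7
-0.07 ang by z 24.5
-0.06 ang by z 24.8
-0.05 ang by z 25.0
-0.04 ang by z 25.6
-0.03 ang by z 25.5
```

```bash
python3 -m crank '0 0 6 -5 0;0 0 2 -7 0;0 0 0 -7 0'
python3 -c "
from h import *
to([.662,-.06,.010],-81.7)"
```

```text
time_s: 8.35
tool_pos: [0.691, -0.0567, 0.0509]
tcp_rot: [-94.6, 1.5, -82.4]
wrist_force: [34.5, 5.1, -25.6]
width: 0.0236
t 8.35 pos [ 0.691  -0.0567  0.0509] rot [-94.58   1.46 -82.4 ] F [ 34.5   5.1 -25.6] w 0.0236 j6 [-4.9  0.4 77.4]
tool shift mm [  0.5  43.1 -25.8] len 50.2 spin -0.7
```

Run:
```python
from h import *
T=pose();p,d=imaging.camera('wrist')
v,u=np.mgrid[215:340:5,300:332:4];P=dep('wrist',np.c_[u.ravel(),v.ravel()],d,T)
for y in np.arange(-.1,-.02,.01):
    q=P[(abs(P[:,1]-y)<.005)]
    if len(q)<3: continue
    zt=np.percentile(q[:,2],90)-.0145
    print(round(y,2),'ang by z',np.degrees(np.arcsin((.13-zt)/.1395)).round(1))
```

```text
-0.08 ang by z 27.3
-0.07 ang by z 27.2
-0.06 ang by z 27.5
-0.05 ang by z 27.6
-0.04 ang by z 28.2
-0.03 ang by z 28.1
```

```bash
python3 -m crank '0 0 -7 0 0;0 0 -8 0 0;0 0 -2 0 0'
python3 - <<'E'
from h import *
to([.662,-.06,.010],-81.7)
T=pose();p,d=imaging.camera('wrist')
v,u=np.mgrid[215:340:5,300:332:4];P=dep('wrist',np.c_[u.ravel(),v.ravel()],d,T)
for y in np.arange(-.1,-.02,.01):
    q=P[(abs(P[:,1]-y)<.005)]
    if len(q)<3: continue
    zt=np.percentile(q[:,2],90)-.0145
    print(round(y,2),'ang by z',np.degrees(np.arcsin((.13-zt)/.1395)).round(1))
E
```

```text
time_s: 8.65
tool_pos: [0.6952, -0.0559, 0.0594]
tcp_rot: [-94.6, 1.6, -82.3]
wrist_force: [-3.4, -0.7, 5.8]
width: 0.0238
t 8.65 pos [ 0.6952 -0.0559  0.0594] rot [-94.58   1.55 -82.32] F [-3.4 -0.7  5.8] w 0.0238 j6 [-4.8  0.5 77.4]
tool shift mm [  1.   51.9 -29.4] len 59.7 spin -0.6
-0.08 ang by z 23.5
-0.07 ang by z 23.6
-0.06 ang by z 23.8
-0.05 ang by z 24.0
-0.04 ang by z 24.5
-0.03 ang by z 24.4
```

```bash
python3 -m crank '100 0 0 0 0;100 0 0 0 0;100 0 0 0 0;100 0 0 0 0;100 0 -15 0 0;100 0 -35 0 0;100 0 -40 0 0;100 0 -40 0 0;100 -10 -40 -5 0;100 -35 -20 -5 0;100 -35 0 -10 0;100 -10 0 0 0'
python3 - <<'E'
from h import *
to([.58,-.01,.26],-81.7)
T=pose();p,d=imaging.camera('wrist');np.savez('pics/w3.npz',p=p,d=d,T=T);cv2.imwrite('pics/w3.png',p)
h=cv2.cvtColor(p,cv2.COLOR_BGR2HSV)
E
```

```text
time_s: 9.7
tool_pos: [0.6758, 0.0258, 0.2628]
tcp_rot: [-94.8, 1.6, -82.8]
wrist_force: [-0.2, -0.6, 1.0]
width: 0.0856
t 9.7 pos [0.6758 0.0258 0.2628] rot [-94.77   1.64 -82.82] F [-0.2 -0.6  1. ] w 0.0856 j6 [ 1.7  1.2 84.4]
tool shift mm [ 23.6  10.4 -99. ] len 102.3 spin -1.1
```

View pics/w3.png

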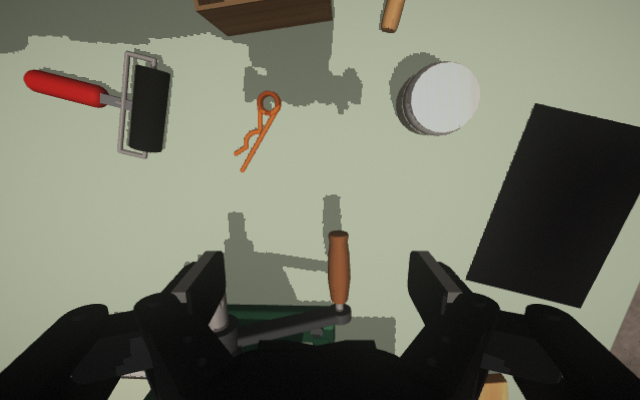

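```bash
python3 -m crank '100 -30 0 -25 -7.1;100 -30 0 -25 -7.1;100 0 0 0 -7.1;100 0 0 0 -7.1;100 0 0 0 -7.1;100 0 0 0 -7.1;100 0 0 0 -7.1;100 0 0 0 -7.1;100 0 0 0 -7.1;100 0 0 0 -7.1;100 0 0 0 -7.1;100 0 0 0 -7.1'
python3 - <<'E'
from h import *
to([.48,.25,.27],15.5)
p,d=imaging.camera('top');np.savez('pics/t3.npz',p=p,d=d);cv2.imwrite('pics/t3.png',p)
p,d=imaging.camera('scene');np.savez('pics/s3.npz',p=p,d=d);cv2.imwrite('pics/s3.png',p)
E
```

```text
time_s: 10.75
tool_pos: [0.6114, 0.0713, 0.2645]
tcp_rot: [-88.9, 5.3, 3.2]
wrist_force: [1.0, 0.1, 0.1]
width: 0.0855
t 10.75 pos [0.6114 0.0713 0.2645] rot [-88.92   5.3    3.19] F [1.  0.1 0.1] w 0.0855 j6 [6.  1.3 2.8]
tool shift mm [-121.3    9.3  185.6] len 221.9 spin -12.3
```

View pics/t3.png

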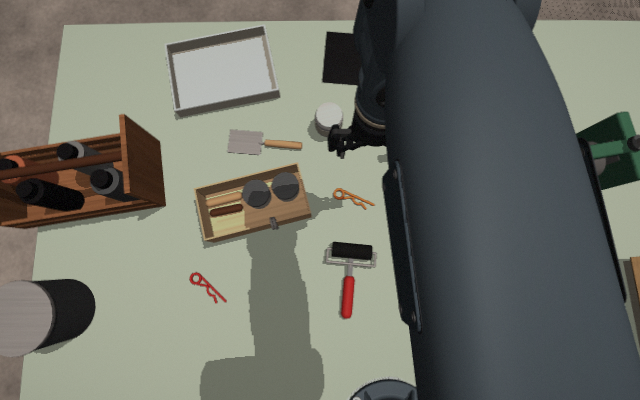

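View pics/s3.png

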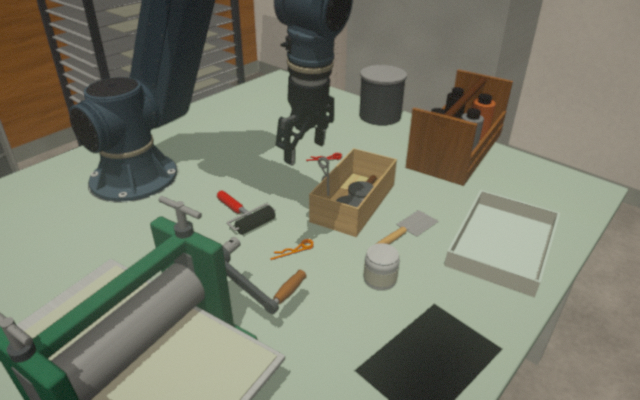

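```bash
python3 -m crank '100 -20 1 33 0;100 -20 1 33 0;100 -20 1 33 0;100 -20 1 33 0;100 -20 1 33 0;100 -20 1 20 0;100 0 0 0 -6;100 0 0 0 -6;100 0 0 0 0'
python3 - <<'E'
from h import *
to([.498,.263,.107],15.5)
T=pose();p,d=imaging.camera('wrist');np.savez('pics/w4.npz',p=p,d=d,T=T);cv2.imwrite('pics/w4.png',p)
p,d=imaging.camera('top');np.savez('pics/t4.npz',p=p,d=d);cv2.imwrite('pics/t4.png',p)
E
```

```text
time_s: 11.6
tool_pos: [0.48, 0.2547, 0.27]
tcp_rot: [-88.1, 5.2, 12.3]
wrist_force: [0.5, -0.9, -0.1]
width: 0.0852
t 11.6 pos [0.48   0.2547 0.27  ] rot [-88.14   5.23  12.34] F [ 0.5 -0.9 -0.1] w 0.0852 j6 [26.2  3.1 13.8]
tool shift mm [ 34.1 160.6  -1. ] len 164.2 spin -3.2
```

View pics/w4.png

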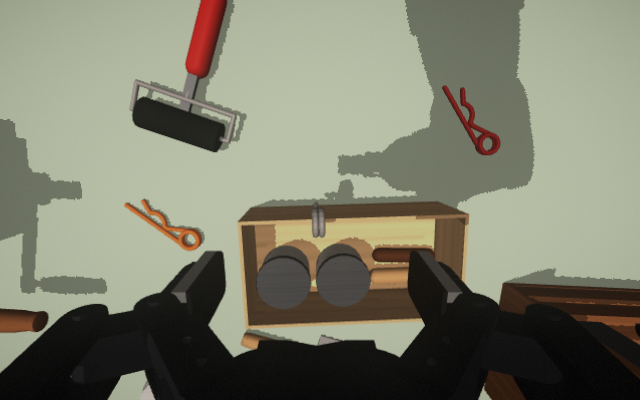

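View pics/t4.png

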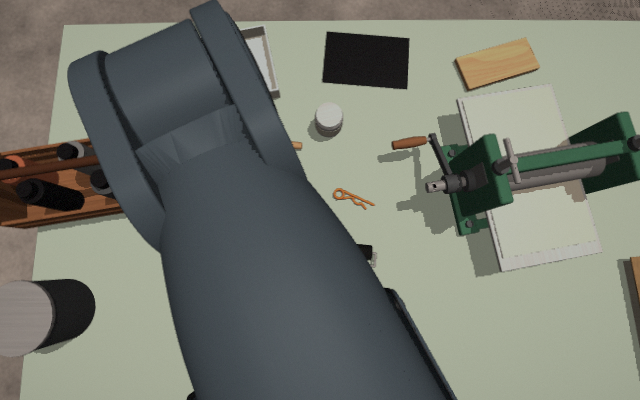

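Run:
```python
from h import *
z=np.load('pics/w4.npz');p,d,T=z['p'],z['d'],z['T']
c=cv2.resize(p[190:260,230:480],None,fx=3.2,fy=3.2,interpolation=2);cv2.imwrite('pics/w4c.png',c)
v,u=np.mgrid[195:250,295:345];P=dep('wrist',np.c_[u.ravel(),v.ravel()],d,T)
m=P[:,2]>.1;Q=P[m];print('clip pts',len(Q),Q.min(0).round(4),Q.max(0).round(4),Q.mean(0).round(4))
r=cv2.minAreaRect((Q[:,:2]*1e4).astype(np.float32));print(r)
print('px',u.ravel()[m].min(),u.ravel()[m].max(),v.ravel()[m].min(),v.ravel()[m].max())
# rim
v,u=np.mgrid[195:235,235:475];P=dep('wrist',np.c_[u.ravel(),v.ravel()],d,T)
m=(abs(P[:,2]-.085)<.004);Q=P[m];f=cv2.fitLine((Q[:,:2]).astype(np.float32),cv2.DIST_HUBER,0,.01,.01).ravel()
print('rim',f,np.degrees(np.arctan2(f[1],f[0])),Q[:,2].mean())
z=np.load('pics/t4.npz')
cv2.imwrite('pics/t4c.png',cv2.resize(z['p'][130:220,380:500],None,fx=6,fy=6,interpolation=2))
```

```text
clip pts 379 [0.4276 0.2382 0.1154] [0.5083 0.272  0.4188] [0.4907 0.2626 0.1447]
((4667.1611328125, 2560.94775390625), (850.7650146484375, 125.6550064086914), 16.150564193725586)
px 295 335 197 242
rim [ 0.2371391  -0.9714757   0.4913135   0.31406835] -76.28225 0.08502024738690639
```

View pics/w4c.png

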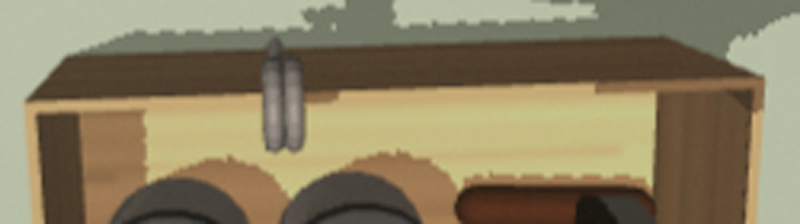

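View pics/t4c.png

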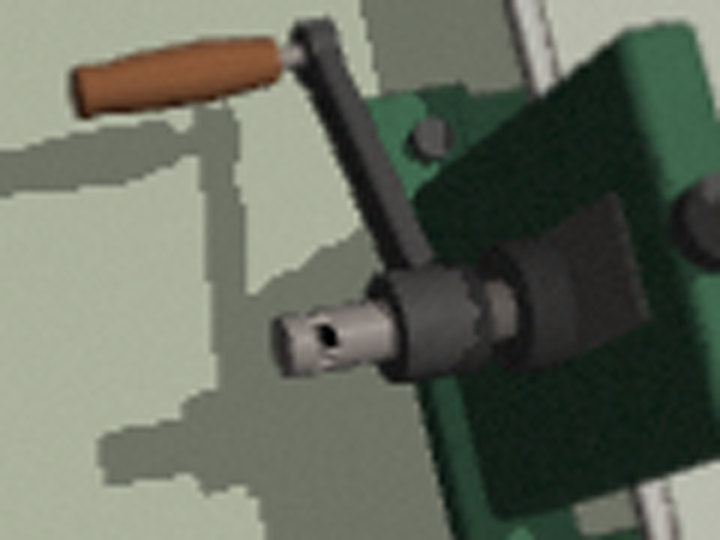

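Run:
```python
from h import *
z=np.load('pics/w4.npz');p,d,T=z['p'],z['d'],z['T']
v,u=np.mgrid[195:245,305:332];P=dep('wrist',np.c_[u.ravel(),v.ravel()],d,T)
m=(P[:,2]>.1)&(P[:,2]<.16)&(d[195:245,305:332].ravel()>.1);Q=P[m];U=np.c_[u.ravel(),v.ravel()][m]
print(len(Q),Q.min(0).round(4),Q.max(0).round(4),U.min(0),U.max(0))
e=np.array([np.cos(np.radians(13.7)),np.sin(np.radians(13.7)),0]);n=np.array([-e[1],e[0],0])
print('along x',(Q@e).min(),(Q@e).max(),'along y',(Q@n).min(),(Q@n).max())
k=Q[Q[:,2]>.134];print('top pts',k.mean(0))
C=(((Q@e).min()+(Q@e).max())/2*e+((Q@n).min()+(Q@n).max())/2*n);print('center xy',C)
print('rim .e',(np.array([.4913,.3141,0])@e), 'clipC.e',C@e,'coil2view.e', np.array([.498,.2628,0])@e, np.array([.498,.2628,0])@n)
# hole now
t=np.load('pics/t4.npz'); uv=[(380+325/6,130+335/6)];print('hole top',plane('top',uv,.142))
uv=[(380+285/6,130+348/6),(380+390/6,130+330/6)];print(dep('top',uv,t['d']))
```

```text
369 [0.4798 0.2557 0.1154] [0.5083 0.272  0.1429] [312 207] [324 236]
along x 0.5286274317542231 0.5564365962960354 along y 0.13350453047154556 0.145295144174261
top pts [0.49353468 0.2637544  0.13894177]
center xy [0.4940813  0.26392607 0.        ]
rim .e 0.5517129443340544 clipC.e 0.5425320140251293 coil2view.e 0.5460725265448724 0.13737771199470328
hole top [[ 0.57179171 -0.1020626   0.142     ]]
[[ 0.56886584 -0.08937878  0.13252076]
 [ 0.57328263 -0.12688413  0.14232676]]
```

Run:
```python
from h import *
T=pose();y=T[:3,1];print(y)
to(np.array([.4965,.264,.128])+.019*y-.05*y,13.7)
```

```text
[-0.09586892  0.01228866 -0.99531811]
t 11.7 pos [0.4806 0.2541 0.2699] rot [-88.18   5.24  11.93] F [ 0.4 -0.1  0.6] w 0.0855 j6 [26.1  3.1 14.2]
tool shift mm [ 30.5 108.8   1.9] len 113.0 spin -1.8
```

```bash
python3 -m crank '100 10 36 1 -2;100 10 36 1 -2;100 9 36 1 0;100 0 0 0 0;100 0 0 0 0'
python3 - <<'E'
from h import *
T=pose();y=T[:3,1];print(y)
to(np.array([.4965,.264,.128])+.019*y,13.7)
p,d=imaging.camera('wrist');np.savez('pics/w5.npz',p=p,d=d,T=T);cv2.imwrite('pics/w5.png',p)
E
```

```text
time_s: 12.12
tool_pos: [0.5016, 0.2631, 0.1587]
tcp_rot: [-87.9, 4.8, 14.4]
wrist_force: [-0.1, 0.4, 1.4]
width: 0.0855
[-0.09057775  0.01441827 -0.99578501]
t 12.12 pos [0.5016 0.2631 0.1587] rot [-87.91   4.83  14.39] F [-0.1  0.4  1.4] w 0.0855 j6 [26.   3.  11.6]
tool shift mm [-2.2 50.   1. ] len 50.1 spin 0.7
```

View pics/w5.png

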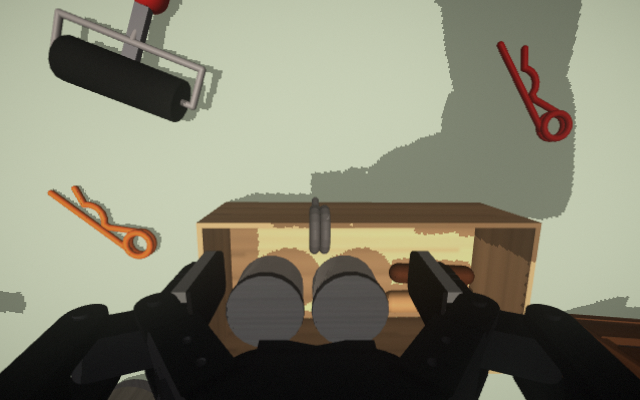

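```bash
python3 -m crank '100 -1 25 0 0;100 -1 20 0 0;100 0 5 0 0;100 0 0 0 0'
python3 - <<'E'
from h import *
T=pose();y=T[:3,1]
to(np.array([.4965,.264,.128])+.019*y,13.7)
E
```

```text
time_s: 12.5
tool_pos: [0.499, 0.2635, 0.1161]
tcp_rot: [-87.8, 4.3, 13.9]
wrist_force: [0.1, 0.6, 0.7]
width: 0.0855
t 12.5 pos [0.499  0.2635 0.1161] rot [-87.84   4.32  13.86] F [0.1 0.6 0.7] w 0.0855 j6 [26.2  3.  12.3]
tool shift mm [-3.2  7.4  1.5] len 8.2 spin 0.2
```

```bash
python3 -m crank '100 -3 6 2 0;100 -1 2 0 0;100 0 0 0 0'
python3 - <<'E'
from h import *
T=pose();y=T[:3,1]
to(np.array([.4965,.264,.128])+.019*y,13.7)
E
```

```text
time_s: 12.75
tool_pos: [0.4959, 0.2654, 0.1128]
tcp_rot: [-87.8, 4.0, 13.7]
wrist_force: [0.5, 0.6, 0.5]
width: 0.0853
t 12.75 pos [0.4959 0.2654 0.1128] rot [-87.77   4.    13.72] F [0.5 0.6 0.5] w 0.0853 j6 [26.5  3.1 12.8]
tool shift mm [-0.8  3.8 -0.9] len 4.0 spin 0.0
```

```bash
python3 -m crank '100 0 4 -1 0;100 0 0 0 0;0 0 0 0 0;0 0 0 0 0;0 0 0 0 0;0 0 0 0 0;0 0 0 0 0;0 0 0 0 0;0 0 0 0 0;0 0 0 0 0;0 0 0 0 0'
python3 - <<'E'
from h import *
T=pose();y=T[:3,1]
to(np.array([.4965,.264,.128])+.019*y,13.7)
E
```

```text
time_s: 13.67
tool_pos: [0.497, 0.2649, 0.1109]
tcp_rot: [-87.8, 3.8, 13.7]
wrist_force: [0.2, 0.0, -0.5]
width: 0.011
t 13.67 pos [0.497  0.2649 0.1109] rot [-87.75   3.8   13.71] F [ 0.2  0.  -0.5] w 0.011 j6 [26.4  3.  12.7]
tool shift mm [-1.9  2.  -0.1] len 2.7 spin 0.0
```

```bash
python3 -m crank '0 -1 -15 1 0;0 -2 -25 1 0;0 -2 -30 1 0;0 -2 -30 1 0;0 -2 -30 1 0;0 -2 -25 1 0;0 0 0 0 0'
python3 - <<'E'
from h import *
to([.53,-.10,.31],8.3)
T=pose();p,d=imaging.camera('wrist');np.savez('pics/w6.npz',p=p,d=d,T=T)
cv2.imwrite('pics/w6.png',p)
p,d=imaging.camera('scene');cv2.imwrite('pics/s6.png',cv2.resize(p[40:240,200:440],None,fx=3,fy=3,interpolation=2))
E
```

```text
time_s: 14.25
tool_pos: [0.4962, 0.2644, 0.2704]
tcp_rot: [-87.8, 3.9, 13.7]
wrist_force: [-0.3, -0.0, -1.1]
width: 0.0107
t 14.25 pos [0.4962 0.2644 0.2704] rot [-87.82   3.94  13.69] F [-0.3 -0.  -1.1] w 0.0107 j6 [26.4  3.  12.7]
tool shift mm [ -56.1  -49.6 -360.4] len 368.1 spin 5.4
```

View pics/w6.png

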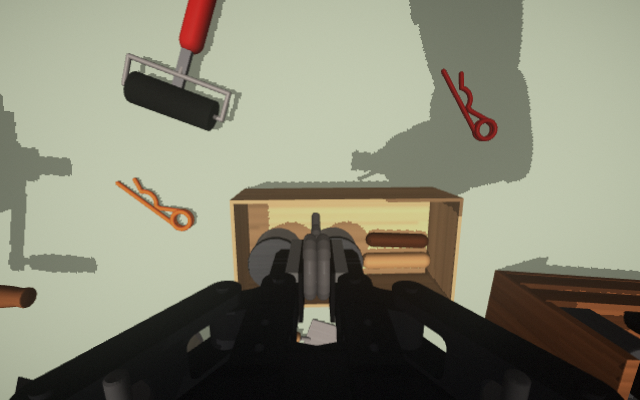

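View pics/s6.png

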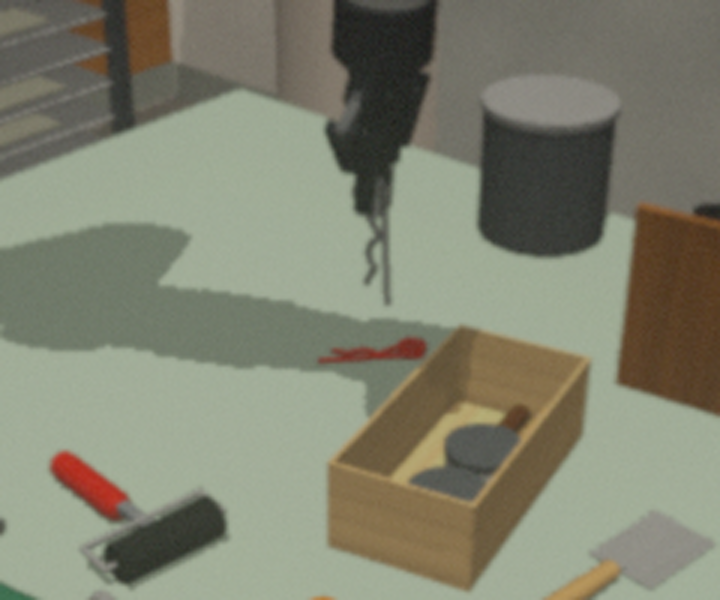

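```bash
python3 -m crank '0 0 0 -30 1;0 0 0 -38 1;0 0 0 -38 1;0 0 0 -38 1;0 0 0 -38 1;0 0 0 -38 0;0 0 0 -38 0;0 0 0 -38 0;0 0 0 -15 0;0 0 0 0 0'
python3 - <<'E'
from h import *
to([.5605,-.104,.265],8.3)
E
```

```text
time_s: 15.18
tool_pos: [0.5465, -0.0534, 0.2378]
tcp_rot: [-88.1, 5.7, 8.8]
wrist_force: [-0.6, 0.5, -1.3]
width: 0.011
t 15.18 pos [ 0.5465 -0.0534  0.2378] rot [-88.12   5.67   8.84] F [-0.6  0.5 -1.3] w 0.011 j6 [ -5.8   0.4 -14.6]
tool shift mm [  3.4 -29.4 -51.2] len 59.1 spin 0.5
```

```bash
python3 -m crank '0 0 -15 -10 0.5;0 1 -12 -20 0;0 1 -3 -17 0;0 0 0 -3 0;0 0 0 0 0'
python3 - <<'E'
from h import *
to([.5605,-.104,.265],8.3)
for n in ('wrist','top','scene'):
    T=pose();p,d=imaging.camera(n);np.savez(f'pics/{n}7.npz',p=p,d=d,T=T);cv2.imwrite(f'pics/{n}7.png',p)
    if n=='top': cv2.imwrite('pics/top7c.png',cv2.resize(p[130:230,370:490],None,fx=6,fy=6,interpolation=2))
    if n=='scene': cv2.imwrite('pics/scene7c.png',cv2.resize(p[180:290,190:310],None,fx=5,fy=5,interpolation=2))
    if n=='wrist': cv2.imwrite('pics/wrist7c.png',cv2.resize(p[160:330,220:420],None,fx=3.5,fy=3.5,interpolation=2))
E
```

```text
time_s: 15.6
tool_pos: [0.5558, -0.1034, 0.2587]
tcp_rot: [-87.9, 6.4, 8.2]
wrist_force: [-0.1, 1.0, -0.9]
width: 0.0113
t 15.6 pos [ 0.5558 -0.1034  0.2587] rot [-87.88   6.42   8.24] F [-0.1  1.  -0.9] w 0.0113 j6 [-10.5  -0.  -18.6]
tool shift mm [ 3.9 -6.8 -1. ] len 7.9 spin -0.1
```

View pics/wrist7c.png

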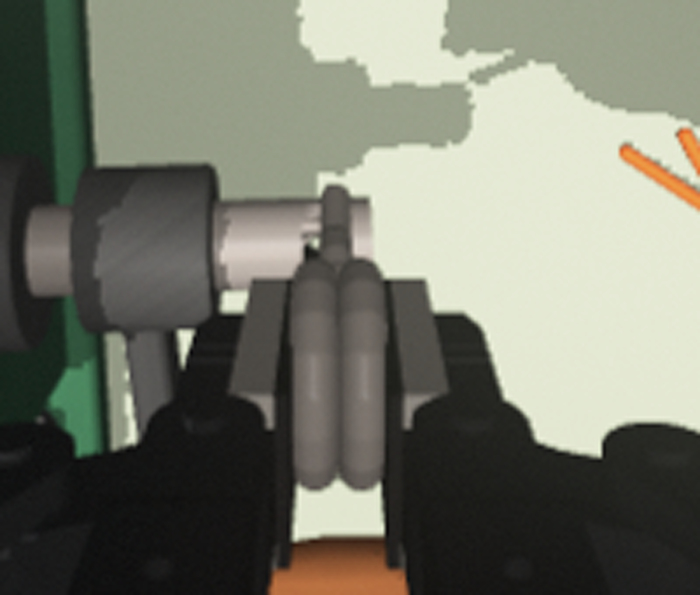

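View pics/top7c.png

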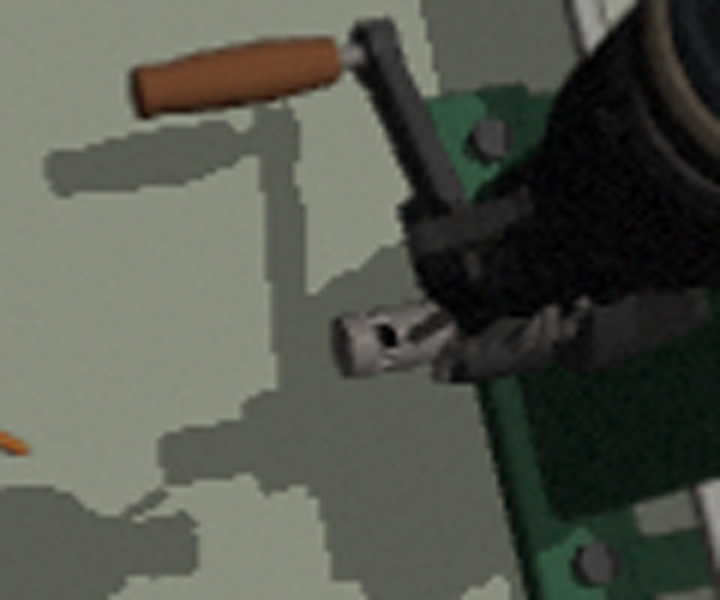

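View pics/scene7c.png

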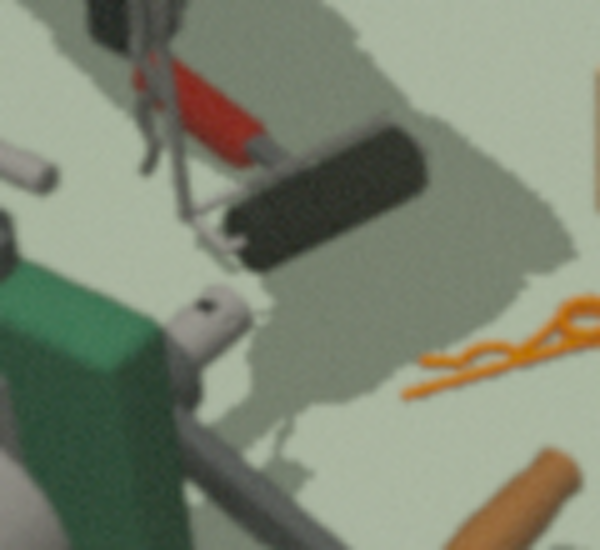

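Run:
```python
from h import *
T=np.load('pics/wrist7.npz')['T']
def tri(views):
    A=[];b=[]
    for n,uv in views:
        o,d=rays(n,[uv],T);d=d[0]/np.linalg.norm(d[0]);M=np.eye(3)-np.outer(d,d);A.append(M);b.append(M@o)
    x=np.linalg.lstsq(np.vstack(A),np.hstack(b),rcond=None)[0]
    return x,[ (proj(n,x,T)[0]-uv).round(1) for n,uv in views]
tip=[('scene',(190+187/5,180+214/5)),('top',(370+416/6,130+334/6))]
print('tip',tri(tip))
print('tip3',tri(tip+[('wrist',(220+335/3.5,160+190/3.5))]))
# hole mouth
hs=('scene',(190+208/5,180+304/5));ht=('top',(370+387/6,130+335/6))
print('hole',tri([hs,ht])); print(plane('top',[ht[1]],.142),plane('scene',[hs[1]],.142))
print(T[:3,:3].round(3))
# predicted tip
R=T[:3,:3]
z=np.load('pics/top7.npz');
v,u=np.mgrid[175:200,424:437];P=dep('top',np.c_[u.ravel(),v.ravel()],z['d']);q=P[(P[:,2]>.12)&(P[:,2]<.15)]
print('shaft end y',np.sort(q[:,1])[-8:])
```

```text
tip (array([ 0.56553617, -0.09978155,  0.17959167]), [array([-0.9, -0. ]), array([-0.7, -0.5])])
tip3 (array([ 0.55923002, -0.09966523,  0.17547709]), [array([-2.8,  0.3]), array([-1.1,  2.7]), array([ 1.1, 11.8])])
hole (array([ 0.57353343, -0.10161377,  0.14033502]), [array([-1.2, -0. ]), array([-0.8, -0.6])])
[[ 0.57178023 -0.10282453  0.142     ]] [[ 0.57689999 -0.10132514  0.142     ]]
[[ 0.983 -0.116 -0.139]
 [ 0.142  0.021  0.99 ]
 [-0.112 -0.993  0.037]]
shaft end y [-0.08694838 -0.08688743 -0.08688694 -0.0866563  -0.08642282 -0.08631847
 -0.08629275 -0.08615881]
```

```bash
python3 -m crank '0 2 -25 0 0;0 0 -25 0 0;0 0 -25 0 0;0 0 -25 0 0;0 0 -25 0 0;0 0 0 0 0;0 2 35 0 0;0 2 35 0 0;0 0 35 0 0;0 0 0 0 0'
python3 - <<'E'
from h import *
to([.5638,-.1052,.2587],8.3)
E
```

```text
time_s: 16.58
tool_pos: [0.5603, -0.0897, 0.2772]
tcp_rot: [-87.7, 6.6, 9.0]
wrist_force: [-0.7, 0.0, -2.3]
width: 0.0111
t 16.58 pos [ 0.5603 -0.0897  0.2772] rot [-87.68   6.6    9.01] F [-0.7  0.  -2.3] w 0.0111 j6 [ -9.2   0.2 -18.1]
tool shift mm [  3.1  17.6 -16.5] len 24.4 spin 0.7
```

```bash
python3 -m crank '0 3 8 -10 0.5;0 1 5 -7 0;0 0 3 -2 0;0 0 0 0 0;0 0 0 0 0'
python3 - <<'E'
from h import *
to([.5638,-.1052,.2587],8.3)
E
```

```text
time_s: 17.0
tool_pos: [0.5685, -0.1083, 0.264]
tcp_rot: [-87.9, 6.3, 8.6]
wrist_force: [-0.7, 0.4, -0.8]
width: 0.0111
t 17.0 pos [ 0.5685 -0.1083  0.264 ] rot [-87.85   6.29   8.56] F [-0.7  0.4 -0.8] w 0.0111 j6 [-10.8  -0.  -19.2]
tool shift mm [-3.6  5.9  3.6] len 7.8 spin 0.3
```

```bash
python3 -m crank '0 -4 4 4 0;0 0 0 0 0;0 0 0 0 0'
python3 - <<'E'
from h import *
to([.5638,-.1052,.2587],8.3)
for n in ('wrist','top','scene'):
    T=pose();p,d=imaging.camera(n);np.savez(f'pics/{n}8.npz',p=p,d=d,T=T)
    if n=='top': cv2.imwrite('pics/top8c.png',cv2.resize(p[130:230,370:490],None,fx=6,fy=6,interpolation=2))
    if n=='scene': cv2.imwrite('pics/scene8c.png',cv2.resize(p[190:270,190:270],None,fx=7,fy=7,interpolation=2))
    if n=='wrist': cv2.imwrite('pics/wrist8c.png',cv2.resize(p[160:330,220:420],None,fx=3.5,fy=3.5,interpolation=2))
E
```

```text
time_s: 17.25
tool_pos: [0.5651, -0.1053, 0.2628]
tcp_rot: [-87.9, 6.0, 8.5]
wrist_force: [0.6, -0.5, -0.3]
width: 0.011
t 17.25 pos [ 0.5651 -0.1053  0.2628] rot [-87.94   6.01   8.5 ] F [ 0.6 -0.5 -0.3] w 0.011 j6 [-10.5  -0.  -18.9]
tool shift mm [-0.8  4.2  0.1] len 4.3 spin 0.2
```

View pics/wrist8c.png

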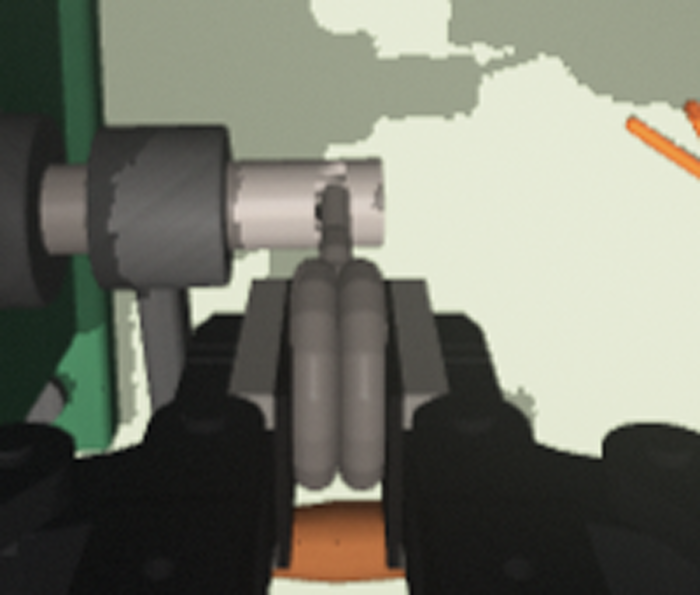

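View pics/top8c.png

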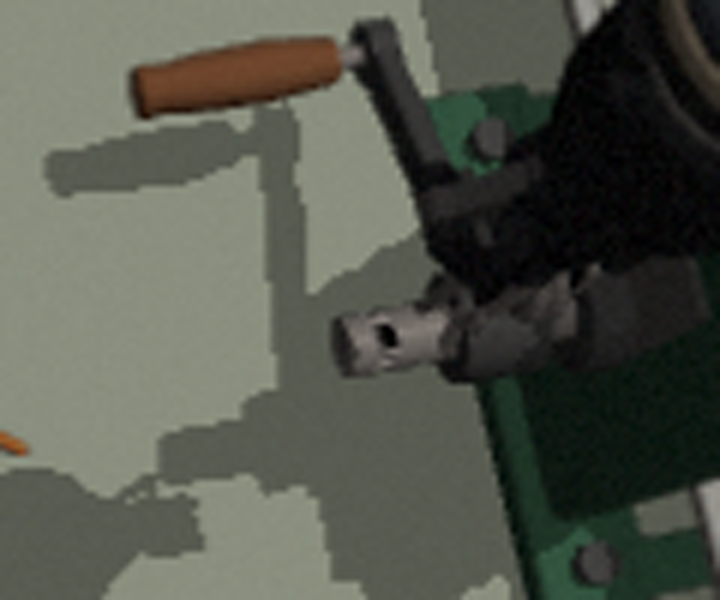

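View pics/scene8c.png

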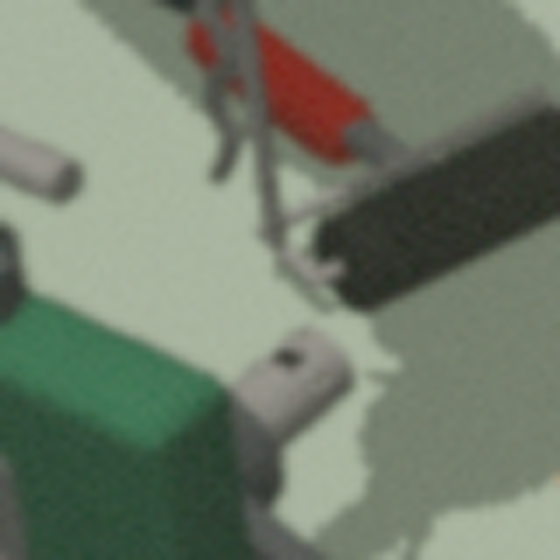

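Run:
```python
from h import *
T=np.load('pics/wrist8.npz')['T']
t=(190+271/7,190+236/7);h=(190+288/7,190+357/7)
tz=.1796+.0041
for zz in (tz-.002,tz,tz+.002): print('tip',zz,plane('scene',[t],zz))
print('hole',plane('scene',[h],.1403))
print('wrist leg/hole at z', plane('wrist',[(220+336/3.5,160+212/3.5),(220+333/3.5,160+215/3.5)],.141,T))
u=(190+245/7,190+40/7)
print('leg upper',[plane('scene',[u],q) for q in(.215,.225,.235)])
z=np.load('pics/top8.npz')
uv=[(370+x/6,130+y/6) for x,y in[(150,90),(200,78),(250,68),(300,60)]];P=dep('top',uv,z['d']);print(P.round(4))
for q in P: print('crank ang',np.degrees(np.arcsin((.13-(q[2]-.0135))/.1395)))
```

```text
tip 0.1817 [[ 0.57324752 -0.10043824  0.1817    ]]
tip 0.1837 [[ 0.57538054 -0.10198616  0.1837    ]]
tip 0.1857 [[ 0.57751356 -0.10353407  0.1857    ]]
hole [[ 0.57501471 -0.10109462  0.1403    ]]
wrist leg/hole at z [[ 0.57331811 -0.10017126  0.141     ]
 [ 0.57421014 -0.10082589  0.141     ]]
leg upper [array([[ 0.534999  , -0.07324619,  0.215     ]]), array([[ 0.54702095, -0.08196002,  0.225     ]]), array([[ 0.55904289, -0.09067386,  0.235     ]])]
[[ 0.6877 -0.0306  0.0851]
 [ 0.6919 -0.0511  0.0873]
 [ 0.6963 -0.0724  0.0861]
 [ 0.6999 -0.0938  0.0848]]
crank ang 24.761080792219946
crank ang 23.744224264335084
crank ang 24.297437625726165
crank ang 24.90508822494058
```

```bash
python3 -m crank '0 1 12 -1 0;0 1 10 -1 0;0 1 8 0 0;0 0 4 0 0;0 0 0 0 0;0 0 0 0 0'
python3 - <<'E'
from h import *
to([.5649,-.1058,.2287],8.3)
for n in ('wrist','scene'):
    T=pose();p,d=imaging.camera(n);np.savez(f'pics/{n}9.npz',p=p,d=d,T=T)
    if n=='scene': cv2.imwrite('pics/scene9c.png',cv2.resize(p[190:270,190:270],None,fx=7,fy=7,interpolation=2))
    if n=='wrist': cv2.imwrite('pics/wrist9c.png',cv2.resize(p[160:330,220:420],None,fx=3.5,fy=3.5,interpolation=2))
E
```

```text
time_s: 17.9
tool_pos: [0.5645, -0.1058, 0.2266]
tcp_rot: [-87.9, 6.0, 8.5]
wrist_force: [-0.7, 0.3, -0.8]
width: 0.0111
t 17.9 pos [ 0.5645 -0.1058  0.2266] rot [-87.93   6.03   8.53] F [-0.7  0.3 -0.8] w 0.0111 j6 [-10.6  -0.  -19. ]
tool shift mm [ 0.2 -2.1  0. ] len 2.1 spin 0.2
```

View pics/wrist9c.png

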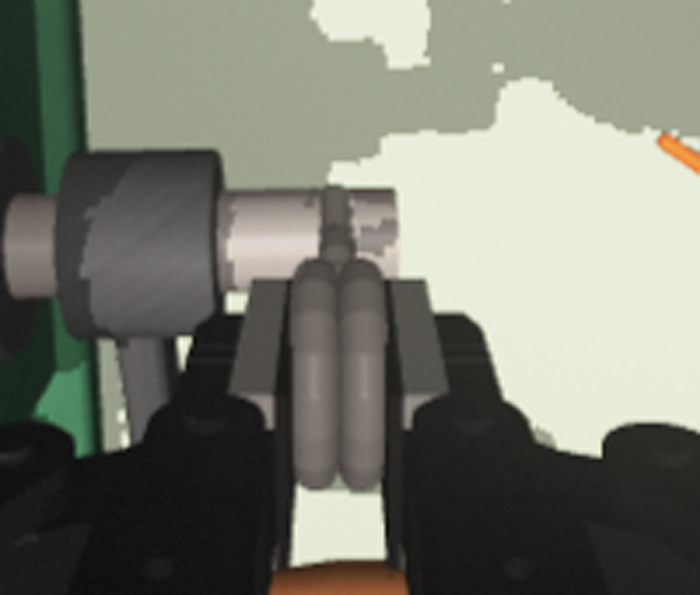

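View pics/scene9c.png

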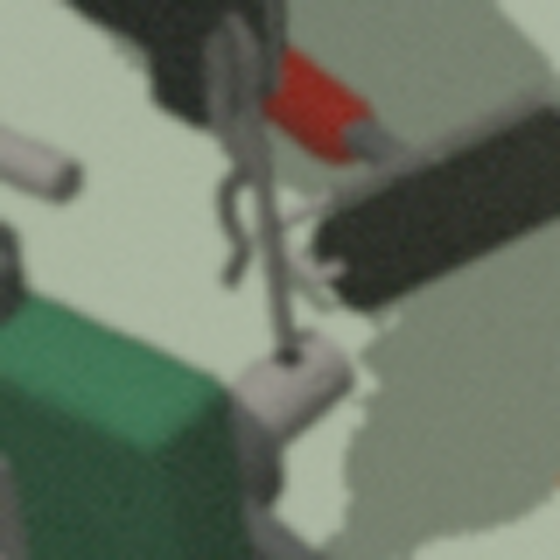

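The tip (scene crop 288,352) sits right over the hole. Next I lower it gently.

```bash
python3 -m crank '0 0.5 5 0 0;0 0.5 4 0 0;0 0 3 0 0;0 0 0 0 0'
python3 - <<'E'
from h import *
to([.5645,-.1058,.2187],8.3)
E
```

```text
time_s: 18.33
tool_pos: [0.5639, -0.1054, 0.2147]
tcp_rot: [-88.0, 6.0, 8.5]
wrist_force: [-0.1, -0.7, -0.7]
width: 0.011
t 18.33 pos [ 0.5639 -0.1054  0.2147] rot [-87.95   6.01   8.53] F [-0.1 -0.7 -0.7] w 0.011 j6 [-10.6  -0.  -19. ]
tool shift mm [ 0.1 -4.1 -0.3] len 4.1 spin 0.2
```

```bash
python3 -m crank '0 0.3 5 0 0;0 0 4 0 0;0 0 3 0 0;0 0 0 0 0'
python3 - <<'E'
from h import *
to([.5645,-.1058,.2047],8.3)
p,d=imaging.camera('scene');cv2.imwrite('pics/scene10c.png',cv2.resize(p[190:270,190:270],None,fx=7,fy=7,interpolation=2))
E
```

```text
time_s: 18.67
tool_pos: [0.5634, -0.1052, 0.2014]
tcp_rot: [-88.0, 5.9, 8.5]
wrist_force: [0.0, 0.4, -1.2]
width: 0.0108
t 18.67 pos [ 0.5634 -0.1052  0.2014] rot [-87.97   5.94   8.53] F [ 0.   0.4 -1.2] w 0.0108 j6 [-10.6  -0.  -19. ]
tool shift mm [ 0.7 -3.4 -0.7] len 3.6 spin 0.2
```

View pics/scene10c.png

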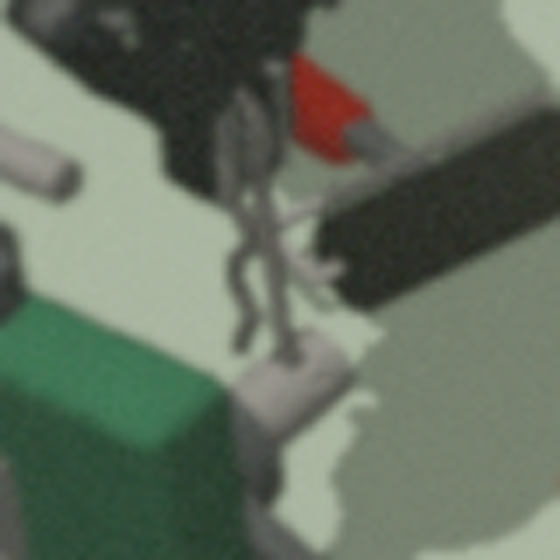

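```bash
python3 -m crank '0 0 6 0 0;0 0 6 0 0;0 0 6 0 0'
python3 -c "
from h import *
to([.5625,-.1055,.163],8.3)"
```

```text
time_s: 18.97
tool_pos: [0.5621, -0.105, 0.184]
tcp_rot: [-88.0, 5.8, 8.5]
wrist_force: [-2.7, -1.0, 8.8]
width: 0.0107
t 18.97 pos [ 0.5621 -0.105   0.184 ] rot [-88.03   5.8    8.52] F [-2.7 -1.   8.8] w 0.0107 j6 [-10.6  -0.  -19. ]
tool shift mm [ 2.4 20.8 -1.2] len 21.0 spin 0.2
```

```bash
python3 -m crank '0 0 6 0 0;0 0 6 0 0;0 0 6 0 0'
python3 -c "
from h import *
to([.5625,-.1055,.163],8.3)"
```

```text
time_s: 19.22
tool_pos: [0.5614, -0.1047, 0.1651]
tcp_rot: [-88.1, 5.6, 8.5]
wrist_force: [0.3, -0.6, 25.1]
width: 0.0111
t 19.22 pos [ 0.5614 -0.1047  0.1651] rot [-88.07   5.58   8.52] F [ 0.3 -0.6 25.1] w 0.0111 j6 [-10.6   0.  -19. ]
tool shift mm [ 1.1  2.  -1. ] len 2.5 spin 0.2
```

Run:
```python
from h import *
to([.5625,-.1055,.163],8.3)
p,d=imaging.camera('scene');cv2.imwrite('pics/scene11c.png',cv2.resize(p[190:270,190:270],None,fx=7,fy=7,interpolation=2))
```

```text
t 19.22 pos [ 0.5614 -0.1047  0.1651] rot [-88.07   5.58   8.52] F [ 0.3 -0.6 25.1] w 0.0111 j6 [-10.6   0.  -19. ]
tool shift mm [ 1.1  2.  -1. ] len 2.5 spin 0.2
```

View pics/scene11c.png

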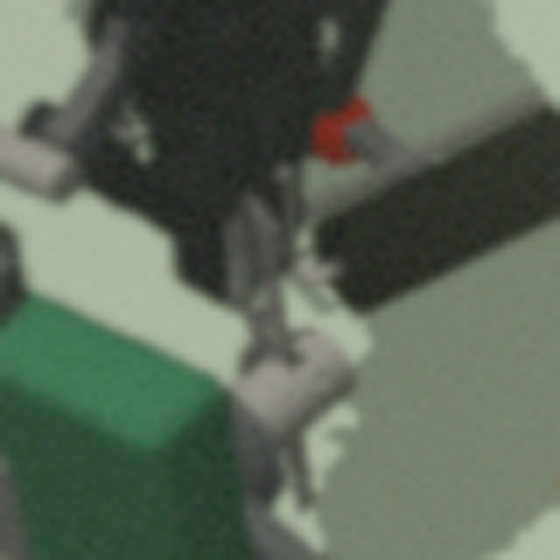

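```bash
python3 -m crank '0 0 6 0 0;0 0 5 0 0'
python3 -c "
from h import *
to([.5625,-.1055,.163],8.3)"
```

```text
time_s: 19.43
tool_pos: [0.5615, -0.1052, 0.1609]
tcp_rot: [-88.3, 5.1, 8.5]
wrist_force: [-6.8, 1.2, 16.6]
width: 0.0111
t 19.43 pos [ 0.5615 -0.1052  0.1609] rot [-88.3    5.11   8.49] F [-6.8  1.2 16.6] w 0.0111 j6 [-10.6  -0.1 -19. ]
tool shift mm [ 0.8 -2.2 -0.4] len 2.3 spin 0.2
```

```bash
python3 -m crank '0 0 5 0 0;0 0 5 0 0'
python3 - <<'E'
from h import *
to([.5625,-.1055,.163],8.3)
p,d=imaging.camera('scene');cv2.imwrite('pics/scene12c.png',cv2.resize(p[190:270,190:270],None,fx=7,fy=7,interpolation=2))
E
```

```text
time_s: 19.6
tool_pos: [0.561, -0.1049, 0.1561]
tcp_rot: [-88.4, 4.7, 8.5]
wrist_force: [-4.0, 1.4, 23.4]
width: 0.011
t 19.6 pos [ 0.561  -0.1049  0.1561] rot [-88.39   4.74   8.49] F [-4.   1.4 23.4] w 0.011 j6 [-10.6  -0.  -19. ]
tool shift mm [ 0.8 -7.  -0.6] len 7.1 spin 0.2
```

View pics/scene12c.png

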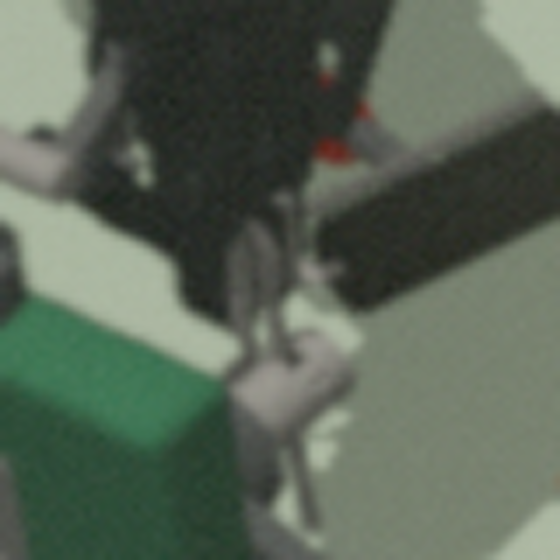

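Run:
```python
from h import *
b=np.array([.575,-.1011]) # hole xy as seen in scene frame
for z in (.0975,.09,.085,.08,.075,.07): print('tip',z,((proj('scene',[[*b,z]])[0]-[190,190])*7).round(0))
for z in (.19,.182,.175): print('coil',z,((proj('scene',[[b[0]-.012,b[1]-.0017,z]])[0]-[190,190])*7).round(0))
p,d=imaging.camera('scene');cv2.imwrite('pics/scene13c.png',cv2.resize(p[205:275,205:260],None,fx=10,fy=8.5,interpolation=2))
```

```text
tip 0.0975 [302. 472.]
tip 0.09 [305. 492.]
tip 0.085 [307. 505.]
tip 0.08 [308. 518.]
tip 0.075 [310. 530.]
tip 0.07 [311. 543.]
coil 0.19 [237. 200.]
coil 0.182 [240. 224.]
coil 0.175 [243. 244.]
```

View pics/scene13c.png

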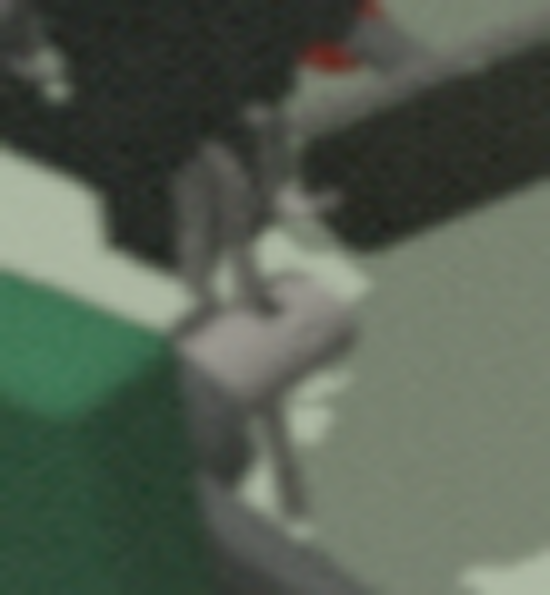

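```bash
python3 -m crank '0 0 -4 0 0;0 0 -4 0 0;0 0 0 0 0'
python3 - <<'E'
from h import *
to([.5625,-.1055,.163],8.3)
p,d=imaging.camera('scene');cv2.imwrite('pics/scene14c.png',cv2.resize(p[205:275,205:260],None,fx=10,fy=8.5,interpolation=2))
T=pose();p,d=imaging.camera('wrist');cv2.imwrite('pics/w14.png',p)
E
```

```text
time_s: 19.95
tool_pos: [0.561, -0.1048, 0.1627]
tcp_rot: [-88.4, 4.8, 8.5]
wrist_force: [-2.9, 0.7, 12.2]
width: 0.0106
t 19.95 pos [ 0.561  -0.1048  0.1627] rot [-88.36   4.82   8.5 ] F [-2.9  0.7 12.2] w 0.0106 j6 [-10.6  -0.  -19. ]
tool shift mm [ 1.3 -0.5 -0.9] len 1.7 spin 0.2
```

View pics/scene14c.png

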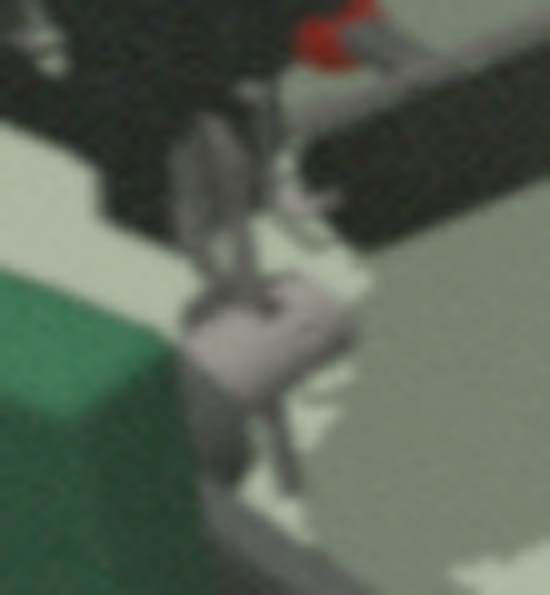

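View pics/w14.png

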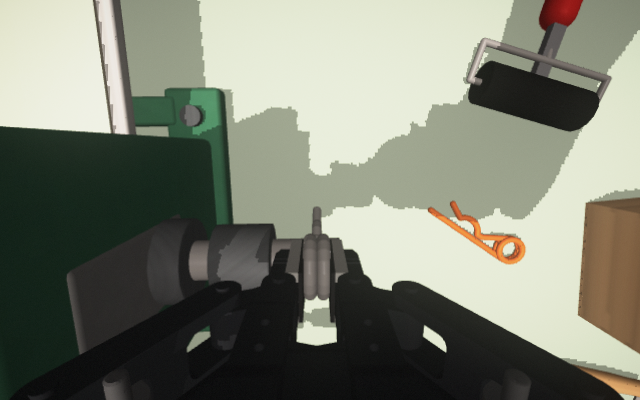

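```bash
python3 -m crank '0 0 -2.5 0 0;0 0 0 0 0;0 0 0 0 0'
python3 - <<'E'
from h import *
to([.5625,-.1055,.166],8.3)
E
```

```text
time_s: 20.3
tool_pos: [0.5613, -0.1049, 0.1656]
tcp_rot: [-88.4, 4.8, 8.5]
wrist_force: [-0.4, 0.0, 0.6]
width: 0.0111
t 20.3 pos [ 0.5613 -0.1049  0.1656] rot [-88.37   4.81   8.5 ] F [-0.4  0.   0.6] w 0.0111 j6 [-10.6  -0.  -19. ]
tool shift mm [ 1.  -0.5 -0.8] len 1.4 spin 0.2
```

```bash
python3 -m crank '50 0 0 0 0;50 0 0 0 0;50 0 0 0 0;50 0 0 0 0;50 0 0 0 0'
python3 - <<'E'
from h import *
to([.5625,-.1055,.166],8.3)
p,d=imaging.camera('scene');cv2.imwrite('pics/scene15c.png',cv2.resize(p[205:275,205:260],None,fx=10,fy=8.5,interpolation=2))
E
```

```text
time_s: 20.72
tool_pos: [0.5608, -0.1049, 0.1645]
tcp_rot: [-88.3, 4.9, 8.5]
wrist_force: [-0.5, -0.1, -0.8]
width: 0.0426
t 20.72 pos [ 0.5608 -0.1049  0.1645] rot [-88.34   4.94   8.5 ] F [-0.5 -0.1 -0.8] w 0.0426 j6 [-10.6  -0.  -19. ]
tool shift mm [ 1.5 -1.7 -0.8] len 2.4 spin 0.2
```

View pics/scene15c.png

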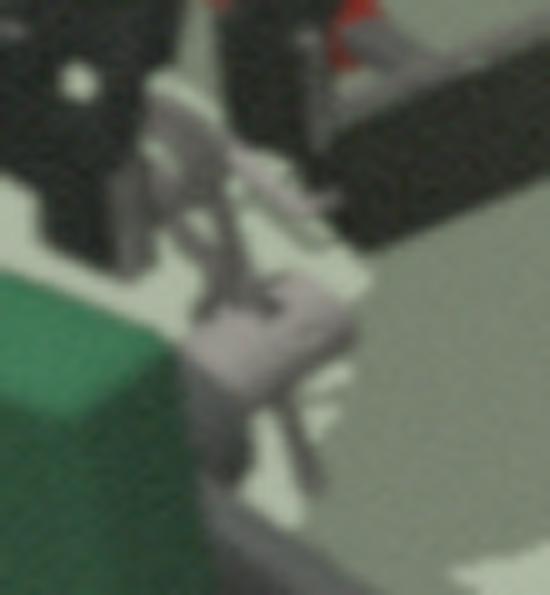

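```bash
python3 -m crank '60 -1 -10 0 0;60 -2 -25 0 0;60 -2 -38 0 0;60 -2 -38 0 0;60 -20 -15 30 0;60 -20 0 38 0;60 0 0 38 0;60 0 0 38 0;60 0 0 38 0;60 0 0 20 0;60 0 0 0 0'
python3 - <<'E'
from h import *
to([.5625,-.1055,.166],8.3)
for n in ('top','scene','wrist'):
    T=pose();p,d=imaging.camera(n);np.savez(f'pics/{n}16.npz',p=p,d=d,T=T);cv2.imwrite(f'pics/{n}16.png',p)
    if n=='scene': cv2.imwrite('pics/scene16c.png',cv2.resize(p[205:275,205:260],None,fx=10,fy=8.5,interpolation=2))
    if n=='top': cv2.imwrite('pics/top16c.png',cv2.resize(p[140:220,390:480],None,fx=8,fy=7.4,interpolation=2))
E
```

```text
time_s: 21.68
tool_pos: [0.4939, 0.0911, 0.3141]
tcp_rot: [-88.3, 4.6, 8.1]
wrist_force: [-0.9, -0.1, 0.1]
width: 0.051
t 21.68 pos [0.4939 0.0911 0.3141] rot [-88.26   4.58   8.14] F [-0.9 -0.1  0.1] w 0.051 j6 [9.3 1.8 1.2]
tool shift mm [  51.8  138.2 -208.7] len 255.6 spin -0.2
```

View pics/scene16c.png

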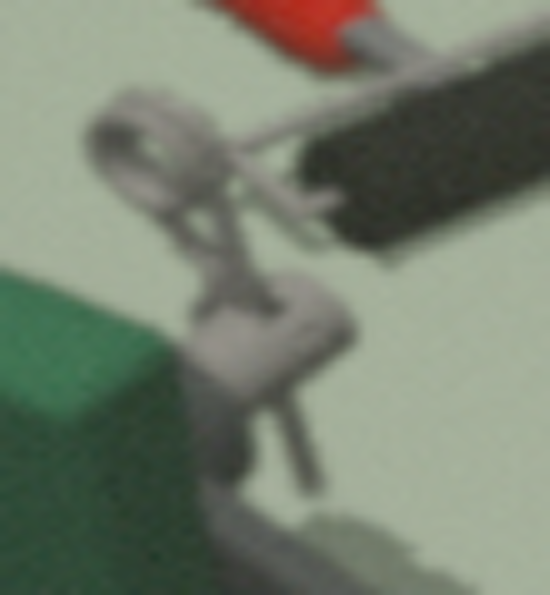

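View pics/top16c.png

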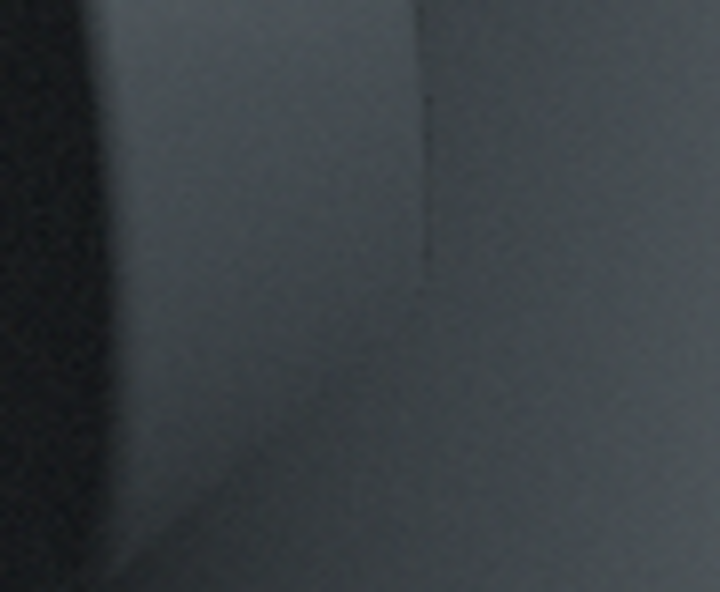

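View pics/wrist16.png

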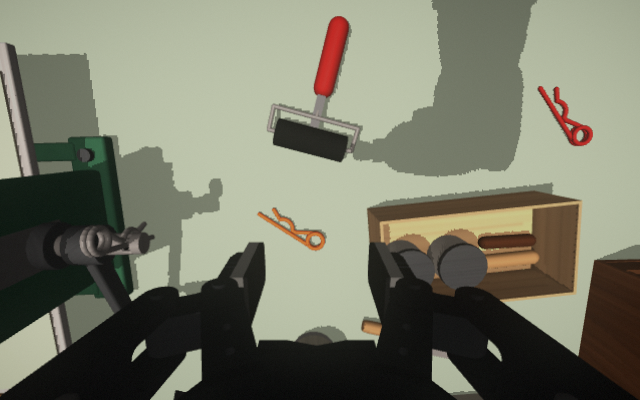

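View pics/scene16.png

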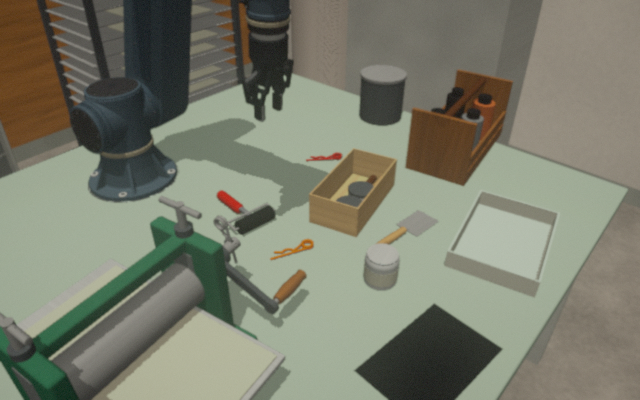

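Run:
```python
from h import *
z=np.load('pics/wrist16.npz');p=z['p'];cv2.imwrite('pics/w16c.png',cv2.resize(p[200:285,30:170],None,fx=5.5,fy=5.5,interpolation=2))
d=z['d'];T=z['T'];v,u=np.mgrid[215:275,60:160];P=dep('wrist',np.c_[u.ravel(),v.ravel()],d,T);Q=P[P[:,2]>.155]
print(len(Q),Q.min(0),Q.max(0)); k=Q[Q[:,2]>.17]; print(k.mean(0),k.min(0),k.max(0))
```

```text
942 [ 0.4393254  -0.11411694  0.15503086] [0.57197807 0.07633202 0.46196633]
[ 0.55073728 -0.10024807  0.19230873] [ 0.4393254  -0.11411694  0.17001304] [0.57041171 0.07633202 0.46196633]
```

View pics/w16c.png

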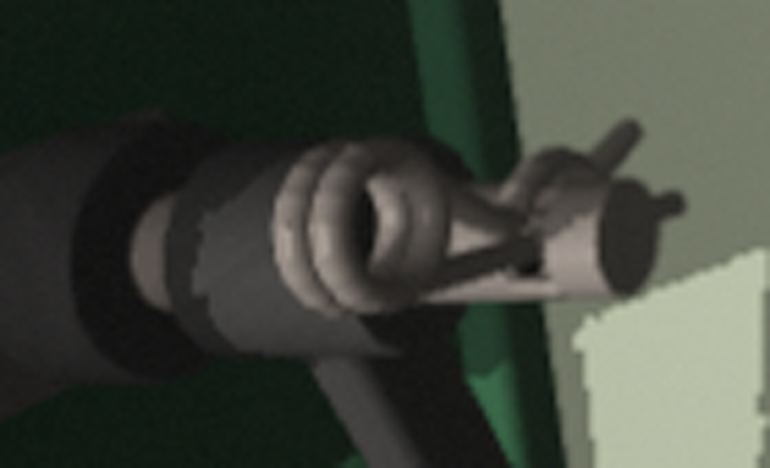

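Run:
```python
from h import *
z=np.load('pics/wrist16.npz');d=z['d'];T=z['T']
v,u=np.mgrid[215:275,60:165];P=dep('wrist',np.c_[u.ravel(),v.ravel()],d,T).reshape(60,105,3)
m=(P[...,2]>.158)&(P[...,2]<.22)&(P[...,0]>.5)
Q=P[m];print(len(Q),Q.min(0).round(4),Q.max(0).round(4),Q.mean(0).round(4))
C,A=Q.mean(0),np.linalg.svd(Q-Q.mean(0),full_matrices=False);print(A[1],A[2].round(2))
for a in np.arange(.16,.206,.006):
  q=Q[abs(Q[:,2]-a)<.003]
  if len(q): print(a.round(3),len(q),q.min(0).round(4),q.max(0).round(4))
# tip & bow end from crops: wrist + scene
def tri(views):
    A=[];b=[]
    for n,uv in views:
        o,dd=rays(n,[uv],T);dd=dd[0]/np.linalg.norm(dd[0]);M=np.eye(3)-np.outer(dd,dd);A.append(M);b.append(M@o)
    x=np.linalg.lstsq(np.vstack(A),np.hstack(b),rcond=None)[0]
    return x.round(4),[ (proj(n,x,T)[0]-uv).round(1) for n,uv in views]
s=np.load('pics/scene16.npz')
print('tip',tri([('wrist',(30+678/5.5,200+205/5.5)),('scene',(205+31.7,205+488/8.5))]))
print('bow end depth',dep('wrist',[(30+628/5.5,200+132/5.5),(30+678/5.5,200+206/5.5)],d,T))
print('coil tri',tri([('wrist',(30+355/5.5,200+225/5.5)),('scene',(205+15.5,205+148/8.5))]))
```

```text
891 [ 0.5396 -0.1141  0.158 ] [ 0.572  -0.0984  0.1963] [ 0.5548 -0.1051  0.182 ]
[0.32735321 0.23030798 0.09910933] [[ 0.38  0.13 -0.92]
 [-0.9  -0.16 -0.4 ]
 [-0.2   0.98  0.05]]
0.16 41 [ 0.5523 -0.1059  0.158 ] [ 0.572  -0.1004  0.1629]
0.166 37 [ 0.5502 -0.1081  0.1632] [ 0.5712 -0.1006  0.169 ]
0.172 227 [ 0.5419 -0.1132  0.169 ] [ 0.5704 -0.0987  0.1749]
0.178 93 [ 0.5396 -0.1128  0.175 ] [ 0.568  -0.0984  0.1809]
0.184 95 [ 0.5397 -0.114   0.1811] [ 0.5704 -0.0987  0.1869]
0.19 230 [ 0.5413 -0.1141  0.187 ] [ 0.5687 -0.0989  0.193 ]
0.196 168 [ 0.5466 -0.1134  0.193 ] [ 0.5622 -0.1002  0.1963]
tip (array([ 0.5805, -0.0988,  0.0859]), [array([0.4, 0.3]), array([-0.3,  0. ])])
bow end depth [[ 0.5580008  -0.10145867  0.10499304]
 [ 0.57793059 -0.09623801  0.09238287]]
coil tri (array([ 0.5559, -0.1077,  0.1802]), [array([0.9, 0.7]), array([-0.5, -0.1])])
```

Run:
```python
from h import *
p,d=imaging.camera('scene');q=np.load('pics/scene16.npz')['p']
print('clip region change',np.abs(p[205:275,205:260].astype(int)-q[205:275,205:260]).mean())
print(env.job_done())
```

```text
clip region change 1.6623376623376624
the job is handed in; nothing more can be done
None
```

The R-clip is on the shaft and looks fully home, and the job is handed in at about 22 s; no verdict was reported.

**What I did**
- **Crank:** it stood leaning about 23° to +x. The moves cannot tilt the tool, so I gripped the wooden handle and lifted it until the hole was within about 1° of vertical.
- **Clip:** I took the bare grey clip off the tray's near wall by its coil, left the orange and red ones alone, and put its leg through the hole from above with the bow on the robot's side. I then let go and backed away.

**Last checks**

| Point | Measured height (mm) | Expected when home (mm) |
|---|---|---|
| Coil centre | about 181 | 182 |
| Leg tip | about 86 | 85 |
| Bow end | about 105 | 103 |

- The grip carried no force just before release, and the clip did not move in later pictures.
- The tin, brayer and knife looked undisturbed.

**What was not clean**
- I pushed about 8–9 mm past home, at up to 25 N, and eased back until the force was zero.
- The fingertips touched the bench at 13 N while I was reaching for the handle.
- The released clip leans about 8° toward the robot. That is somewhat more than the hole's play and the crank's lean together explain (about 6°). I did not re-measure the crank angle after inserting the clip, so it may have moved a little.
- I did not tug the clip to test the snap.

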